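# Unload the opener press mould into the drying rack and close it

## Robot

A 7-joint arm with a two-finger parallel gripper is mounted at the origin on the work surface. World frame = base frame: x ahead of the robot, y to its left, z up, the work surface at z = 0. Lengths are in m, angles in rad, forces in N, time in s.
With the tool pointing down it reaches from about 0.4 to 0.85 m from the base axis. Payload 10.4 kg.
Tool frame: the origin (TCP) lies at the very end of the fingers, on their centre line; the grasp point (between the pads) lies 19 mm behind it; z points along the fingers, y is the line along which they close (so a half turn about z gives the same grasp; the last joint's range is limited). The gripper opens to 87 mm and grips with 3 to 60 N. Pads are 19 mm wide; open, the fingers measure 117 mm over their backs; the gripper's body (75 mm by 190 mm) begins 51 mm behind the grasp point.
Start: joints at [-1.152, 0.332, -0.065, 1.46, 0.022, 1.35, -0.088], TCP at [0.267, 0.565, 0.223] pointing down, gripper open.
Joint ranges: [-2.6, 2.6], [-0.5, 2.12], [-1.47, 1.34], [0.16, 2.42], [-1.27, 4.41], [0.06, 2.06], [-2.6, 2.6]. Speed limits (rad/s): [2.22, 2.22, 2.79, 2.79, 3.14, 3.14, 3.14].

## Interface

Orientations are given as a unit quaternion [x, y, z, w].
In Python, from bench import read_state, cams, workorder gives the robot as it stands.
- The arm moves only by the shell command python3 -m crank 'ROWS' [FORCE]. ROWS is text: rows parted by semicolons, each of 5 numbers parted by spaces: the shift along the tool's x, y, z scaled (see below), then the turn about the tool's z scaled (see below), then the opening, from -1 (shut) to 1 (fully open). In form: dx dy dz yaw jaw; .... A call has 1 to 10 rows; each row shifts and turns the commanded pose from where the row before left it, along the tool's axes as they then stand; what a row does not reach is not made up. The controller multiplies each number of a shift by 200 mm and each number of a turn by 90 degrees. A row lasts 1/10 s, in which the tool goes at most 50 mm and 8.59 degrees, less where a joint would pass 70% of its speed; a pose out of reach is approached as far as the arm can. A call with a number of a shift or a turn outside -1 to 1 is refused whole. A call with a gripper value outside its range is refused whole. The fingers move at their own pace and stop on an object; FORCE is the grip in N (left out, the last holds). Time passes only in rows, so rows that do not move let the fingers close. It gives the time, the measured TCP pose, the force, the opening and the grip force at its end, in the units of the state.
- read_state(): the state, without advancing time (a new reading comes with each control period).
- cams.camera(name): name is "scene" or "top"; returns a dict with "img" (480x640x3 uint8, blue, green, red), "K" (3x3 intrinsics, pixels), "xyz" and "attitude" of the camera in the world. Camera axes: x right, y down, z forward; pixel columns grow to the right and rows downward; lengths in m; the calibration is good to about 2 mm. A picture is of the moment at which its call begins. There is no depth.
- workorder.close_job(): hands the job in; it is judged then, once.
The state is a dict: "time": time; "joint_positions": joint angles; "joint_vel": joint speeds; "joint_torque": joint torques, N m; "ee_pos": TCP position; "eef_rot": TCP orientation; "ft_force": force on the tool from outside, world axes, zero at the start; "torque": the same for the moment, N m; "width": finger opening in m; "grip_force": force on a finger pad.
Only numpy, scipy, OpenCV 4.12 (cv2) and the standard library are available. Lean on these libraries where they do the work, as an engineer would, in place of code of your own. Each camera call takes 0.05 s, during which the arm holds its last target. There are 200 camera calls.

## Task

Pull the red keeper bar off the mould and park it on its legs in the black tray. Then lift every wooden opener blank out of the mould and stand each one on its short end in the slots of the drying rack, fully down in a slot. When the mould is empty, press the keeper bar back onto it until it is snapped fully home; do not knock over the oil can or the measuring cup at any time.

Things in the scene. Friction and masses are not known exactly. Their poses are not given: they have to be found in the camera images.
- mould: Fixed blue press mould, 140 (x) x 300 (y) x 30 mm high; origin centre of underside on the bench, +x to the robot's left. 4 open cavities at y -93, -31, 31, 93 mm; blanks lie flat in them along x, underside at z 16, top at z 28. Ribs 30 mm high between them at x -58 to -8, end walls 28 mm high at |x| 57 to 70.
- wells (a point): Middle of the mould's left half (+x), at bench level (axes as the mould's). From x -8 to +57 mm in the mould's frame the 26 mm wide spaces between and beside the blanks are open down to the bench, so that fingers can take a blank by its long edges there.
- keeper: Red keeper bar, 34 (x) x 268 (y) x 8 mm, a steel leg 34 x 8 x 22 mm at each end (y +-122); origin centred at the level of the legs' undersides, y along the bar, top of bar at z 30. It starts snapped across the mould's right half (-x), held by spring catches on its legs: a firm straight pull up (10 to 20 N) frees it. Home: origin at mould x -28, y 0, z 8 mm; legs have 2 mm play along y.
- keeper_fin (a point): Centre of the keeper's handle, a black upright fin in the middle of the bar, 30 (x) x 14 (y) x 32 mm tall; 46 mm above the keeper's origin. Axes as the keeper's.
- tray: Loose black shallow tray beside the mould, on its left, 90 (x) x 340 (y) mm outside, walls 4 mm thick and 14 mm high, floor 4 mm thick; origin at the centre of its underside, long side along y. The keeper fits in it standing on its legs, its bar along the tray. 0.5 kg, may get shifted.
- rack: Loose plywood drying rack, base 200 (x) x 160 (y) x 8 mm; origin centre of underside, +x to the robot's left. 3 slots along y (y -72 to 72, between end boards 34 mm high), 46 mm apart, 18 mm wide, 30 mm deep, leaning 20 degrees from upright, tops towards +x. The wall behind the last slot is 60 mm tall. Each slot takes two blanks side by side, on their short ends.
- slot_right (a point): centre of the floor of the rack's right slot (-x side), 8 mm above the rack's underside; axes as the rack's
- slot_middle (a point): centre of the floor of the rack's middle slot; axes as the rack's
- slot_left (a point): centre of the floor of the rack's left slot (+x side), the one with the tall wall behind it; axes as the rack's
- oil_can: bystander: steel oil can, 80 mm across, 150 mm tall, origin under its centre, beyond the work
- cup: bystander: clear plastic measuring cup, 76 mm across, 100 mm tall, origin under its centre, beyond the work
- opener1: In the mould's cavity at y = -93 mm at first: flat oak bottle-opener blank, 110 x 36 x 12 mm, square ends, a 46 x 16 mm opening through its +x half, about 60 g; origin at its centre, x along the length, y across the width, z through the thickness. May be absent.
- opener2: In the mould's cavity at y = -31 mm at first: flat oak bottle-opener blank, 110 x 36 x 12 mm, square ends, a 46 x 16 mm opening through its +x half, about 60 g; origin at its centre, x along the length, y across the width, z through the thickness. May be absent.
- opener3: In the mould's cavity at y = 31 mm at first: flat oak bottle-opener blank, 110 x 36 x 12 mm, square ends, a 46 x 16 mm opening through its +x half, about 60 g; origin at its centre, x along the length, y across the width, z through the thickness. May be absent.
- opener4: In the mould's cavity at y = 93 mm at first: flat oak bottle-opener blank, 110 x 36 x 12 mm, square ends, a 46 x 16 mm opening through its +x half, about 60 g; origin at its centre, x along the length, y across the width, z through the thickness. May be absent.
Not all that is in view belongs to the job. What is shaped like the opener4 but white is not meant.

How it is judged:
By the outcome, as a careful person would: the job done as asked, in the order asked, and still so for the second after the job is handed in, with the robot touching nothing.
Of opener1, opener2, opener3, opener4 only 3 to 4 are there at a start; the rules pass over those that are not, and their reading is None.
At some moment in a run one of rack, tray may be knocked a few centimetres aside while the robot is not near it.
Once in a run the grip may slacken for a moment while it holds something.
It also fails if it takes over 208 s, if anything falls off the work surface, if the arm or the gripper's body presses on something with over 40 N, if the wrist force passes 120 N, or if a joint passes its speed limit or range.

## Working session

There is one attempt and no reset: what is moved stays moved. The work goes in short steps, Python scripts to look and compute and a shell command to move; the robot and the scene stay as the last step left them, time stands still between calls to the robot, and variables do not carry over. Pictures are saved under pics/ and viewed, at most 14 in all, crops included, and the job is handed in when it is done.

```bash
mkdir -p pics; ls; python3 - <<'E'
from bench import read_state,cams
import cv2,numpy as np
s=read_state();print(s)
for n in("scene","top"):
    c=cams.camera(n);cv2.imwrite(f"pics/{n}0.png",c["img"]);print(n,c["K"],c["xyz"],c["attitude"])
E
```

```text
pics
{'time': 0.0, 'joint_positions': array([-1.15161866,  0.33290533, -0.06469188,  1.46095804,  0.02160477,
        1.34989397, -0.08848596]), 'joint_vel': array([ 0.00107816,  0.00041775,  0.00111907, -0.00038269,  0.00097925,
       -0.00088543,  0.0006008 ]), 'joint_torque': array([-2.36991327e-04, -6.23275924e+01,  2.42501922e-02, -3.89884686e+01,
       -6.13711984e-02,  3.99685535e-02,  1.49055531e-04]), 'ee_pos': array([0.26705978, 0.56463313, 0.22172504]), 'eef_rot': array([ 2.19082858e-01,  9.75705981e-01, -7.23973740e-04, -1.24041290e-04]), 'ft_force': array([-0.2644892 ,  0.49390483, -0.73073208]), 'torque': array([-0.00739018, -0.02888436, -0.00019769]), 'grip_force': 0.0, 'width': 0.0871994403754629}
scene [[514.08716063   0.         322.95110103]
 [  0.         514.08716063 235.02957959]
 [  0.           0.           1.        ]] [1.07668462 0.3341515  1.15430431] [ 0.4833231   0.83567846 -0.22889322 -0.1250927 ]
top [[451.96809572   0.         315.73530138]
 [  0.         451.96809572 242.48512733]
 [  0.           0.           1.        ]] [0.40064763 0.00675704 1.11319537] [ 0.71334814 -0.69724239  0.04484349 -0.05455759]
```

View pics/scene0.png

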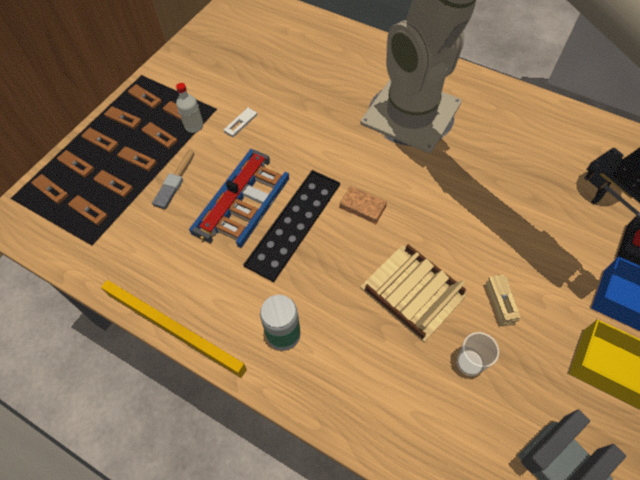

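View pics/top0.png

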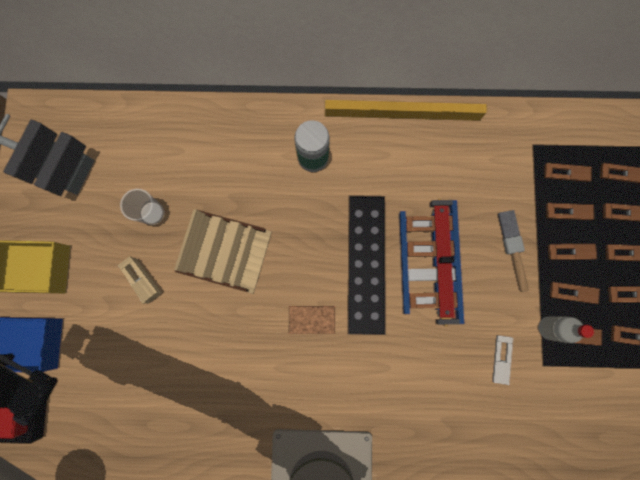

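Scene and top show the mould (top ≈ 432,262) with the red keeper on its right, the tray (367,265), the rack (224,250), the can (312,145) and the cup (140,207). The cavity at top (425,275) looks white, so I'm enlarging it.

```bash
python3 - <<'E'
import cv2,numpy as np
t=cv2.imread("pics/top0.png");s=cv2.imread("pics/scene0.png")
r=lambda i,x,y,w,h:cv2.resize(i[y:y+h,x:x+w],(400,400*h//w),interpolation=cv2.INTER_CUBIC)
a=np.hstack([r(t,385,190,130,110+20),r(s,180,140,120,120)])
cv2.imwrite("pics/crop0.png",a)
b=np.hstack([r(t,165,195,120,110),r(s,355,230,120,110)])
cv2.imwrite("pics/crop1.png",b)
E
```

```text
(no output)
```

View pics/crop0.png

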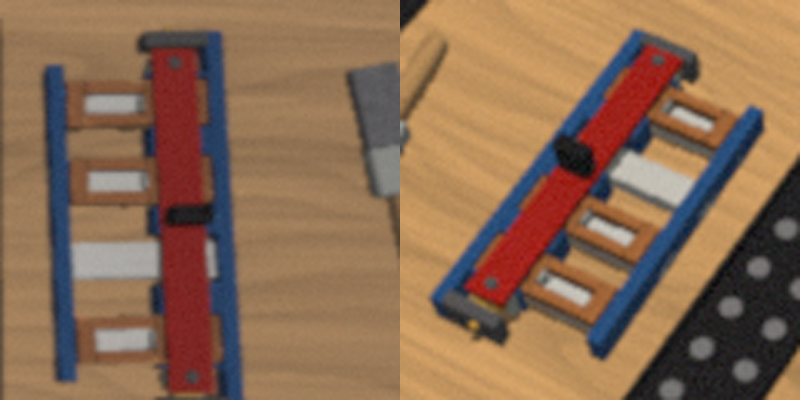

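View pics/crop1.png

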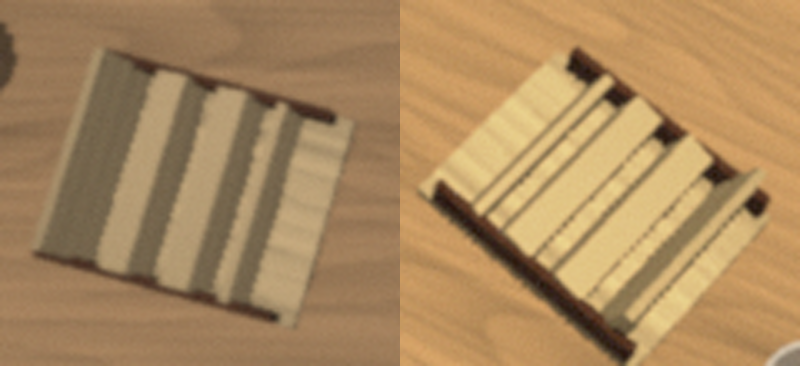

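Crop 0: cavities at top rows ≈223, 249 and 300 hold wooden blanks (openers 1, 2, 4). At row 275 the white cavity floor shows with no opening, so opener3 is absent. The loose white blank at top (503,360) is a decoy, as are the brown ones on the black mat. Crop 1: the rack's dark end boards and the three slots are clear, with the tall wall on the left. Next I measure.

```bash
cat > h.py <<'E'
import cv2,numpy as np
from scipy.spatial.transform import Rotation as R
from bench import read_state,cams
def shot(n):
    c=cams.camera(n);c["R"]=R.from_quat(c["attitude"]).as_matrix();c["o"]=np.array(c["xyz"]);return c
def ray(c,p):
    d=c["R"]@np.linalg.solve(c["K"],[p[0],p[1],1.]);return d/np.linalg.norm(d)
def plane(c,p,z):
    d=ray(c,p);return c["o"]+d*(z-c["o"][2])/d[2]
def tri(c1,p1,c2,p2):
    A=[];b=[]
    for c,p in((c1,p1),(c2,p2)):
        d=ray(c,p);M=np.eye(3)-np.outer(d,d);A.append(M);b.append(M@c["o"])
    x=np.linalg.lstsq(np.vstack(A),np.hstack(b),rcond=None)[0];return x
def proj(c,X):
    v=c["K"]@(c["R"].T@(np.asarray(X)-c["o"]));return v[:2]/v[2]
def mask(c,kind,roi):
    h=cv2.cvtColor(c["img"],cv2.COLOR_BGR2HSV).astype(int);H,S,V=h[...,0],h[...,1],h[...,2]
    m={"red":((H<8)|(H>172))&(S>150)&(V>60),"blue":(H>95)&(H<125)&(S>120),"black":(V<60),
       "brown":(V<110)&(S>120)&((H<12)|(H>170)),"tray":(V<50)|((S<60)&(V<200))}[kind]
    k=np.zeros(m.shape,bool);x,y,w,hh=roi;k[y:y+hh,x:x+w]=True
    return (m&k).astype(np.uint8)*255
def pts(m,n=1):
    cs,_=cv2.findContours(m,cv2.RETR_EXTERNAL,cv2.CHAIN_APPROX_NONE)
    return sorted(cs,key=cv2.contourArea)[::-1][:n]
E
python3 - <<'E'
from h import *
np.set_printoptions(precision=4,suppress=True)
t=shot("top");s=shot("scene")
print("base",proj(t,[0,0,0]))
RO={"red":((430,195,35,130),(190,145,85,90)),"tray":((340,190,52,150),(240,165,105,118)),"blue":((395,195,75,135),(185,145,110,105))}
for k,(a,b) in RO.items():
    out=[]
    for c,r in((t,a),(s,b)):
        m=cv2.morphologyEx(mask(c,k,r),cv2.MORPH_CLOSE,np.ones((5,5)))
        q=np.vstack(pts(m,1 if k!="blue" else 3));q=cv2.convexHull(q)
        e=cv2.minAreaRect(q);ap=cv2.approxPolyDP(q,6,True)[:,0]
        out.append(ap);print(k,cv2.contourArea(q),e,ap.tolist())
    for z in((.038,) if k=="red" else (.014,) if k=="tray" else (.028,)):
        for c,ap in((t,out[0]),(s,out[1])): print(k,z,[plane(c,p,z)[:2].round(4).tolist() for p in ap])
for z in (.034,):
  for c,r in((t,(170,200,110,100)),(s,(355,235,115,110))):
    for q in pts(mask(c,"brown",r),2):
        e=cv2.minAreaRect(q);print("board",e,cv2.boxPoints(e).round(1).tolist(),[plane(c,p,z)[:2].round(4).tolist() for p in cv2.boxPoints(e)])
E
```

```text
base [320.3753 481.4573]
red 1652.0 ((443.7140808105469, 261.4613952636719), (111.70178985595703, 15.140059471130371), 86.90594482421875) [[435, 206], [448, 208], [451, 317], [440, 316]]
red 1145.0 ((232.19398498535156, 192.1466522216797), (12.976556777954102, 93.2288589477539), 37.09284210205078) [[263, 157], [212, 229], [201, 227], [253, 154]]
red 0.038 [[0.6484, -0.2634], [0.6441, -0.2947], [0.3837, -0.2972], [0.3854, -0.2716]]
red 0.038 [[0.3868, -0.2729], [0.6448, -0.2575], [0.6539, -0.2854], [0.3917, -0.3029]]
tray 4704.0 ((366.5, 265.0), (136.0, 35.0), 90.0) [[383, 197], [384, 333], [350, 333], [350, 197]]
tray 3761.5 ((292.3716125488281, 224.979736328125), (33.36307144165039, 121.82752227783203), 35.53767776489258) [[338, 183], [273, 280], [244, 265], [312, 171]]
tray 0.014 [[0.6741, -0.1408], [0.3418, -0.1442], [0.3398, -0.0632], [0.6724, -0.0588]]
tray 0.014 [[0.3463, -0.0579], [0.6794, -0.0535], [0.6807, -0.1386], [0.3461, -0.1405]]
blue 6334.0 ((430.2853088378906, 263.04046630859375), (121.31523132324219, 57.90730667114258), 86.76029968261719) [[462, 322], [404, 311], [40
[... 877 characters left out ...]
, 228.10000610351562], [262.8999938964844, 230.39999389648438]] [[0.5851, 0.18], [0.5908, 0.1791], [0.5858, 0.1513], [0.5801, 0.1522]]
board ((397.25006103515625, 313.7500305175781), (18.384775161743164, 3.535533905029297), 45.0) [[389.5, 308.5], [392.0, 306.0], [405.0, 319.0], [402.5, 321.5]] [[0.613, 0.2284], [0.6045, 0.2307], [0.6185, 0.2707], [0.6268, 0.2684]]
board ((377.22760009765625, 296.36895751953125), (30.39464569091797, 4.4014105796813965), 41.633541107177734) [[364.3999938964844, 287.8999938964844], [367.29998779296875, 284.6000061035156], [390.0, 304.79998779296875], [387.1000061035156, 308.1000061035156]] [[0.5957, 0.1535], [0.5847, 0.1555], [0.6041, 0.2254], [0.6149, 0.2232]]
```

```bash
python3 - <<'E'
from h import *
np.set_printoptions(precision=4,suppress=True)
t=shot("top");s=shot("scene")
T=lambda a,b:(tri(t,a,s,b),(proj(t,tri(t,a,s,b))-a).round(1))
print("red corners")
for a,b in(((435,206),(212,229)),((448,208),(201,227)),((451,317),(253,154)),((440,316),(263,157)),((443.7,261.5),(232.2,192.1))):print(*T(a,b))
print("tray")
for a,b in(((383,197),(244,265)),((384,333),(312,171)),((350,333),(338,183)),((350,197),(273,280))):print(*T(a,b))
print("blue L wall");
for a,b in(((401,212),(240,246)),((404,311),(287,173))):print(*T(a,b))
# fin: dark pixels inside
for c,r in((t,(437,252,20,18)),(s,(222,175,22,20))):
    m=mask(c,"black",r);q=pts(m,1)[0];M=cv2.moments(m,True);c["f"]=np.array([M["m10"],M["m01"]])/M["m00"];print("fin",c["f"],cv2.boundingRect(q),cv2.minAreaRect(q))
print(*T(t["f"],s["f"]))
# subpixel lines of red bar long edges in top: per-row extents
for c,rows in((t,range(212,312,8)),):
    m=mask(c,"red",(430,195,35,130))
    for y in rows:
        x=np.where(m[y])[0];
        if len(x):print(y,x.min(),x.max(),end="; ")
x=cv2.resize(t["img"][195:305,165:285],None,fx=4,fy=4,interpolation=cv2.INTER_CUBIC)
y=cv2.resize(s["img"][235:345,355:475],None,fx=4,fy=4,interpolation=cv2.INTER_CUBIC)
E
```

```text
red corners
[ 0.6464 -0.2599  0.0398] [-1.3  0.6]
[ 0.6474 -0.298   0.0192] [-0.8  0.4]
[ 0.3853 -0.3036  0.0294] [ 1.7 -0.7]
[ 0.3857 -0.2728  0.0366] [ 0.4 -0.2]
[ 0.5162 -0.2883  0.0189] [ 0.4 -0.2]
tray
[ 0.6769 -0.1426  0.0034] [ 0.1 -0.1]
[ 0.341  -0.1446  0.0056] [-0.3  0.1]
[ 0.3387 -0.0631  0.0016] [-0.4  0.2]
[ 0.6752 -0.0588  0.001 ] [-0.3  0.2]
blue L wall
[ 0.638  -0.185   0.0041] [-0.9  0.4]
[ 0.3951 -0.1897  0.029 ] [ 0.2 -0.1]
fin [446.3    259.5333] (439, 256, 15, 7) ((446.0, 259.0), (6.0, 14.0), 90.0)
fin [231.74 186.37] (226, 181, 12, 12) ((231.81033325195312, 186.22413635253906), (13.184369087219238, 9.099071502685547), 21.801406860351562)
[ 0.5171 -0.2849  0.0493] [-0.2  0.1]
212 435 448; 220 434 448; 228 435 449; 236 436 449; 244 436 450; 252 437 450; 260 437 438; 268 438 450; 276 438 450; 284 439 451; 292 439 452; 300 439 453; 308 440 453;
```

```bash
cat >> h.py <<'E'
def go(x,y,z,th=None):
    "print tool-axis shift units from the measured pose to world target; th = wanted angle of tool y, deg (do yaw first)"
    s=read_state();M=R.from_quat(s["eef_rot"]).as_matrix();cur=np.degrees(np.arctan2(M[1,1],M[0,1]))
    if th is None: th=cur
    d=(cur-th+90)%180-90
    a=np.radians(cur-d);yt=np.array([np.cos(a),np.sin(a),0]);zt=np.array([0,0,-1.]);xt=np.cross(yt,zt)
    v=np.array([x,y,z])-s["ee_pos"]
    print("t %.1f pos %s th %.2f | yaw %.4f then units x %.4f y %.4f z %.4f"%(s["time"],s["ee_pos"].round(4),cur,d/90,v@xt/.2,v@yt/.2,v@zt/.2),"F",s["ft_force"].round(1),"w %.4f g %.1f"%(s["width"],s["grip_force"]))
E
python3 -m crank '0 0 0 0.095 1; 0 0 0 0.095 1; 0 0 0 0.095 1; 0 0 0 0.095 1; 0 0 0 0.095 1; 0 0 0 0.095 1; 0 0 0 0.095 1; 0 0 0 0.035 1' 60
python3 -c "
from h import *
go(.517,-.285,.16,1.7)"
```

```text
time: 1.1
ee_pos: [0.2672, 0.565, 0.2225]
eef_rot: [0.699, 0.715, 0.0, 0.0]
ft_force: [0.1, -0.3, -0.3]
width: 0.0869
grip_force: 0.0
t 1.1 pos [0.2672 0.565  0.2225] th 1.36 | yaw -0.0037 then units x -4.2853 y 1.1226 z 0.3126 F [ 0.1 -0.3 -0.3] w 0.0869 g 0.0
```

```bash
python3 - <<'E'
from h import *
np.set_printoptions(precision=4,suppress=True)
t=shot("top");s=shot("scene")
for n,a,b in(("far board R",(265.5,229.5),(365.5,285.5)),("far board L",(196.5,210),(424,338)),("near board L",(175.5,271.5),(466,291.5)),("near board R",(249,290.4),(406,245)),("baseR far",(270.6,231.6),(361,287)),("baseR near",(253.8,292.5),(407.5,245))):
    print(n,tri(t,a,s,b),plane(t,a,.034),plane(s,b,.034))
# enlarged rack views
f=lambda c,x,y,w,h:cv2.resize(c["img"][y:y+h,x:x+w],(400,500),interpolation=cv2.INTER_LANCZOS4)
cv2.imwrite("pics/rack.png",np.hstack([f(t,180,205,88,110)[:, :],f(s,370,240,88,110)]))
E
```

```text
far board R [0.5839 0.1492 0.021 ] [0.5824 0.146  0.034 ] [0.5888 0.1528 0.034 ]
far board L [0.6308 0.3252 0.0122] [0.6271 0.3168 0.034 ] [0.6382 0.3273 0.034 ]
near board L [0.4763 0.3651 0.0165] [0.4756 0.3582 0.034 ] [0.4848 0.3658 0.034 ]
near board R [0.434  0.1845 0.019 ] [0.4347 0.1795 0.034 ] [0.4411 0.1888 0.034 ]
baseR far [ 0.5829  0.1385 -0.0014] [0.5775 0.1334 0.034 ] [0.5976 0.1453 0.034 ]
baseR near [0.4271 0.1804 0.0049] [0.43   0.1679 0.034 ] [0.4392 0.1921 0.034 ]
```

```bash
python3 -m crank '-0.1 0.2 0 0 1; -0.1 0.2 0 0 1; -0.2 0.15 0 0 1; -0.2 0.15 0 0 1; -0.2 0.15 0 0 1; -0.2 0.1 0 0 1; -0.24 0.05 0 0 1; -0.24 0.05 0 0 1; -0.24 0.05 0 0 1; -0.24 0.02 0 0 1'; python3 -m crank '-0.24 0 0 0 1; -0.24 0 0 0 1; -0.24 0 0 0 1; -0.24 0 0 0 1; -0.24 0 0 0 1; -0.24 0 0 0 1; -0.24 0 0 0 1; -0.24 0 0 0 1; -0.24 0 0 0 1; -0.1 0 0 0 1'
python3 -c "
from h import *
go(.517,-.285,.16,1.7)"
```

```text
time: 2.2
ee_pos: [0.5031, 0.1776, 0.2226]
eef_rot: [0.696, 0.718, 0.0, 0.0]
ft_force: [0.0, 0.1, 1.0]
width: 0.0871
grip_force: 0.0
time: 3.2
ee_pos: [0.5146, -0.2771, 0.2228]
eef_rot: [0.698, 0.717, -0.001, 0.001]
ft_force: [-1.1, -0.1, 1.2]
width: 0.087
grip_force: 0.0
t 3.2 pos [ 0.5146 -0.2771  0.2228] th 1.54 | yaw -0.0018 then units x -0.0399 y 0.0110 z 0.3138 F [-1.1 -0.1  1.2] w 0.0870 g 0.0
```

View pics/rack.png

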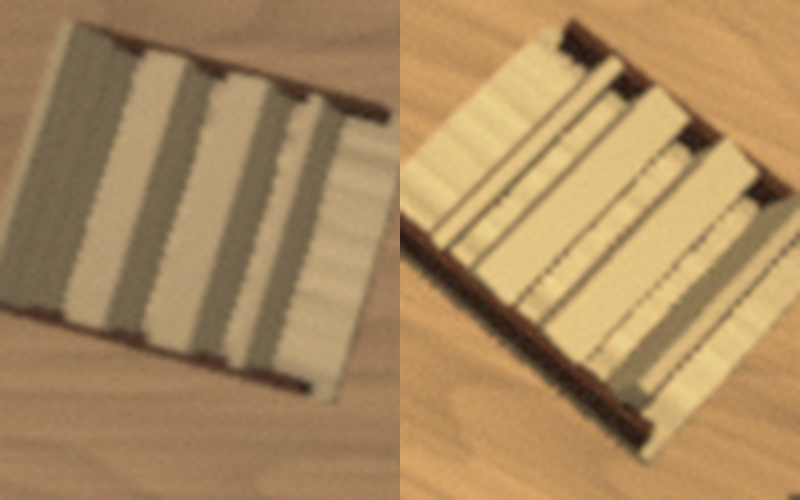

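```bash
python3 -m crank '-0.04 0.01 0.2 0 1; 0 0 0.2 0 1; 0 0 0.1 0 1; 0 0 0 0 1; 0 0 0 0 1'
python3 - <<'E'
from h import *
go(.517,-.285,.042,1.7)
t=shot("top");s=shot("scene")
e=read_state()["ee_pos"];print(proj(t,e),proj(s,e))
f=lambda c,x,y,w,h:cv2.resize(c["img"][y:y+h,x:x+w],(400,500),interpolation=cv2.INTER_LANCZOS4)
cv2.imwrite("pics/fin.png",np.hstack([f(t,400,210,88,110),f(s,190,140,88,110)]))
# rack slot profile on z=.038 from top
for name,c in(("top",t),("scene",s)):
    g=cv2.cvtColor(c["img"],cv2.COLOR_BGR2GRAY)
    a=np.radians(-14.6);ry=-np.array([np.cos(a),np.sin(a)]);rx=np.array([-ry[1],ry[0]])*-1
    rx=np.array([-np.sin(a),np.cos(a)])
    o=np.array([.530,.256]);P=[]
    for u in np.arange(-.1,.125,.003):
        v=[];
        for w in np.arange(-.055,.056,.005):
            p=proj(c,[*(o+u*rx+w*ry),.038]);v.append(cv2.getRectSubPix(g,(1,1),(float(p[0]),float(p[1])))[0,0])
        P.append((round(u*1000),int(np.mean(v))))
    print(name,P)
E
```

```text
time: 3.7
ee_pos: [0.5185, -0.2802, 0.1233]
eef_rot: [0.696, 0.718, 0.0, 0.0]
ft_force: [-0.3, -0.6, 1.9]
width: 0.087
grip_force: 0.0
t 3.7 pos [ 0.5185 -0.2802  0.1233] th 1.75 | yaw 0.0006 then units x -0.0240 y -0.0080 z 0.4063 F [-0.3 -0.6  1.9] w 0.0870 g 0.0
[453.34746148 255.15638187] [227.57009279 170.14670751]
top [(-100, 169), (-97, 169), (-94, 169), (-91, 169), (-88, 169), (-85, 169), (-82, 170), (-79, 169), (-76, 165), (-73, 141), (-70, 112), (-67, 106), (-64, 107), (-61, 109), (-58, 128), (-55, 156), (-52, 165), (-49, 165), (-46, 148), (-43, 115), (-40, 105), (-37, 107), (-34, 108), (-31, 108), (-28, 125), (-25, 154), (-22, 165), (-19, 166), (-16, 165), (-13, 165), (-10, 165), (-7, 166), (-4, 164), (-1, 142), (2, 110), (5, 104), (8, 106), (11, 108), (14, 107), (17, 114), (20, 142), (23, 162), (26, 165), (29, 166), (32, 165), (35, 165), (38, 165), (41, 156), (44, 125), (47, 107), (50, 107), (53, 107), (56, 105), (59, 105), (62, 107), (65, 107), (68, 106), (71, 105), (74, 107), (77, 108), (80, 109), (83, 125), (86, 146), (89, 145), (92, 135), (95, 130), (98, 130), (101, 1
[... 257 characters left out ...]
, 189), (-58, 159), (-55, 171), (-52, 199), (-49, 191), (-46, 143), (-43, 153), (-40, 193), (-37, 197), (-34, 193), (-31, 165), (-28, 149), (-25, 190), (-22, 202), (-19, 202), (-16, 201), (-13, 201), (-10, 201), (-7, 202), (-4, 197), (-1, 161), (2, 172), (5, 196), (8, 198), (11, 194), (14, 162), (17, 135), (20, 177), (23, 201), (26, 201), (29, 201), (32, 201), (35, 201), (38, 201), (41, 199), (44, 174), (47, 172), (50, 194), (53, 196), (56, 189), (59, 147), (62, 125), (65, 125), (68, 126), (71, 150), (74, 185), (77, 184), (80, 150), (83, 168), (86, 195), (89, 194), (92, 195), (95, 196), (98, 195), (101, 170), (104, 158), (107, 159), (110, 159), (113, 159), (116, 159), (119, 159), (122, 158)]
```

View pics/fin.png

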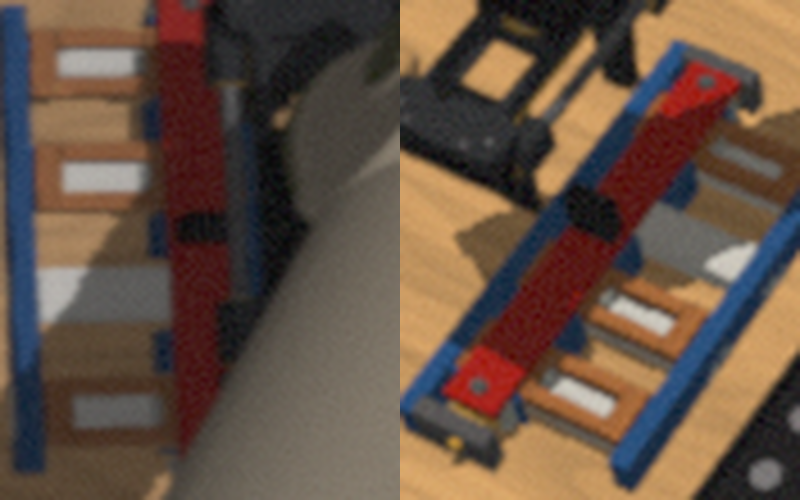

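```bash
python3 -m crank '-0.024 -0.008 0.1 0 1; 0 0 0.1 0 1; 0 0 0.1 0 1; 0 0 0.1 0 1; 0 0 0 0 1; 0 0 0 0 -1; 0 0 0 0 -1; 0 0 0 0 -1; 0 0 0 0 -1; 0 0 0 0 -1' 60; python3 -m crank '0 0 0 0 -1; 0 0 0 0 -1'
python3 -c "
from h import *
go(.517,-.285,.042,1.7)"
```

```text
time: 4.8
ee_pos: [0.517, -0.2848, 0.0429]
eef_rot: [0.697, 0.717, 0.0, 0.0]
ft_force: [-0.1, -0.4, 0.3]
width: 0.0552
grip_force: 0.0
time: 5.0
ee_pos: [0.5167, -0.2848, 0.0425]
eef_rot: [0.697, 0.717, 0.0, -0.0]
ft_force: [-0.4, -0.1, 0.2]
width: 0.0386
grip_force: 0.0
t 5.0 pos [ 0.5167 -0.2848  0.0425] th 1.69 | yaw -0.0001 then units x -0.0012 y 0.0013 z 0.0027 F [-0.4 -0.1  0.2] w 0.0386 g 0.0
```

Fingers close at about 80 mm/s. I'll close fully, then pull straight up.

```bash
python3 -m crank '0 0 0 0 -1; 0 0 0 0 -1; 0 0 0 0 -1; 0 0 0 0 -1; 0 0 0 0 -1; 0 0 0 0 -1'; python3 -m crank '0 0 -0.02 0 -1; 0 0 -0.02 0 -1; 0 0 -0.02 0 -1;  0 0 -0.02 0 -1; 0 0 -0.02 0 -1; 0 0 -0.02 0 -1; 0 0 -0.1 0 -1; 0 0 -0.1 0 -1; 0 0 -0.1 0 -1; 0 0 0 0 -1'
python3 -c "
from h import *
go(.508,-.102,.15,.5)"
```

```text
time: 5.6
ee_pos: [0.5177, -0.2848, 0.0428]
eef_rot: [0.696, 0.718, 0.0, 0.001]
ft_force: [5.4, -1.1, -2.8]
width: 0.0137
grip_force: 60.0
time: 6.6
ee_pos: [0.5174, -0.2859, 0.129]
eef_rot: [0.697, 0.717, 0.001, 0.002]
ft_force: [0.1, -0.9, -2.8]
width: 0.0133
grip_force: 60.0
t 6.6 pos [ 0.5174 -0.2859  0.129 ] th 1.64 | yaw 0.0127 then units x 0.9197 y -0.0390 z -0.1050 F [ 0.1 -0.9 -2.8] w 0.0133 g 60.0
```

```bash
python3 - <<'E'
from h import *
for n,r in(("scene",(240,165,105,118)),("top",(340,190,52,150))):
    c=shot(n);m=cv2.morphologyEx(mask(c,"tray",r),cv2.MORPH_CLOSE,np.ones((5,5)));q=cv2.convexHull(pts(m)[0]);print(n,cv2.minAreaRect(q))
E
python3 -m crank '0.1 0 0 0.013 -1; 0.2 -0.01 0 0 -1; 0.2 -0.01 0 0 -1; 0.2 -0.01 0 0 -1; 0.2 0 0 0 -1; 0 0 0 0 -1'
python3 -c "
from h import *
go(.510,-.1,.040,.5)"
```

```text
scene ((292.5552673339844, 225.11839294433594), (33.44216537475586, 121.90974426269531), 35.71995544433594)
top ((366.5, 265.5), (137.0, 35.0), 90.0)
time: 7.3
ee_pos: [0.5081, -0.0984, 0.1249]
eef_rot: [0.701, 0.713, -0.0, -0.002]
ft_force: [-0.0, 0.6, -3.1]
width: 0.0134
grip_force: 60.0
t 7.3 pos [ 0.5081 -0.0984  0.1249] th 0.97 | yaw 0.0053 then units x -0.0081 y 0.0096 z 0.4244 F [-0.   0.6 -3.1] w 0.0134 g 60.0
```

```bash
python3 -m crank '-0.008 0.01 0.1 0.005 -1; 0 0 0.1 0 -1; 0 0 0.1 0 -1; 0 0 0.06 0 -1; 0 0 0.03 0 -1; 0 0 0.02 0 -1; 0 0 0.01 0 -1; 0 0 0.01 0 -1;0 0 0 0 -1'
python3 -c "
from h import *
go(.510,-.1,.040,.5)"
```

```text
time: 8.2
ee_pos: [0.511, -0.1064, 0.0408]
eef_rot: [0.707, 0.708, 0.0, 0.0]
ft_force: [-0.8, 0.1, -2.6]
width: 0.0135
grip_force: 60.0
t 8.2 pos [ 0.511  -0.1064  0.0408] th 0.08 | yaw -0.0047 then units x 0.0322 y -0.0045 z 0.0039 F [-0.8  0.1 -2.6] w 0.0135 g 60.0
```

```bash
python3 -m crank '0 0 0.008 0 -1; 0 0 0.006 0 -1; 0 0 0 0 -1'; python3 -m crank '0 0 0 0 1; 0 0 0 0 1; 0 0 0 0 1; 0 0 0 0 1; 0 0 -0.1 0 1; 0 0 -0.2 0 1; 0 0 -0.2 0 1; 0 0 0 0 1'
python3 - <<'E'
from h import *
# blanks centres in the mould: orange-brown mask
for n,r in(("top",(400,205,65,112)),("scene",(190,150,100,95))):
    c=shot(n);h=cv2.cvtColor(c["img"],cv2.COLOR_BGR2HSV).astype(int)
    cv2.imwrite(f"pics/m_{n}.png",c["img"])
    x,y,w,hh=r
f=lambda n,x,y,w,h:cv2.resize(cv2.imread(f"pics/m_{n}.png")[y:y+h,x:x+w],(400,500),interpolation=cv2.INTER_LANCZOS4)
cv2.imwrite("pics/mould.png",np.hstack([f("top",385,200,96,120),f("scene",185,140,96,120)]))
go(.5,-.25,.2,1.7)
E
```

```text
time: 8.5
ee_pos: [0.511, -0.1064, 0.0384]
eef_rot: [0.707, 0.707, 0.0, -0.0]
ft_force: [-3.0, -0.0, 5.6]
width: 0.0136
grip_force: 60.0
time: 9.3
ee_pos: [0.5136, -0.1071, 0.1427]
eef_rot: [0.707, 0.707, 0.003, 0.003]
ft_force: [0.5, -0.7, -0.3]
width: 0.0697
grip_force: 0.0
t 9.4 pos [ 0.5112 -0.1063  0.1384] th 0.08 | yaw -0.0180 then units x -0.7164 y -0.0775 z -0.3081 F [-0.6  0.1 -0.2] w 0.0772 g 0.0
```

View pics/mould.png

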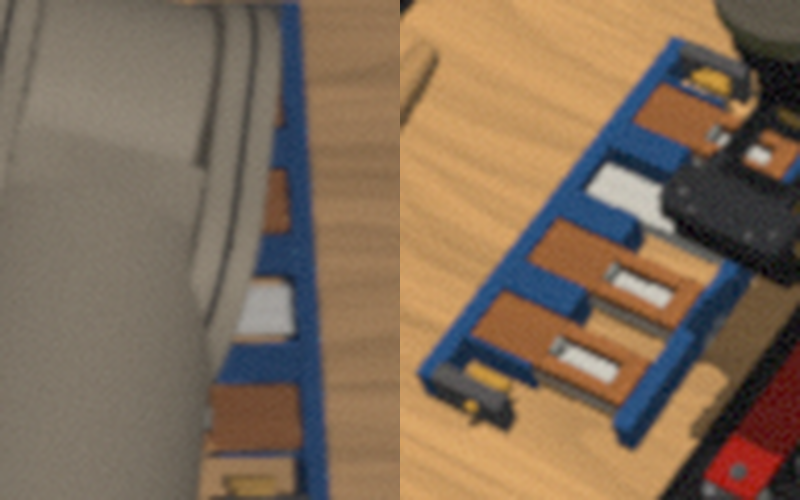

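Keeper stands in the tray. The mould view shows blanks at cavities −93, −31 and 93 (scene panel (560,350), (615,275), (715,130)); the white floor at (625,195) is the empty cavity. On to opener1.

```bash
python3 -m crank '-0.1 0.1 0 -0.018 0.08; -0.2 0.2 0 0 0.08; -0.2 0.18 0 0 0.08; -0.02 0 0 0 0.08; 0 0 0.1 0 0.08; 0 0 0 0 0.08' 10
python3 -c "
from h import *
go(.6077,-.212,.004,1.7)"
```

```text
time: 10.0
ee_pos: [0.5995, -0.2004, 0.1138]
eef_rot: [0.697, 0.717, -0.002, -0.003]
ft_force: [1.2, 1.0, -0.5]
width: 0.0496
grip_force: 0.0
t 10.0 pos [ 0.5995 -0.2004  0.1138] th 1.65 | yaw -0.0006 then units x -0.0591 y 0.0391 z 0.5490 F [ 1.2  1.  -0.5] w 0.0496 g 0.0
```

```bash
python3 -m crank '-0.055 0.035 0 0 0.08; 0 0 0.1 0 0.08; 0 0 0.1 0 0.08; 0 0 0.1 0 0.08; 0 0 0 0 0.08; 0 0 0 0 0.08' 10
python3 - <<'E'
from h import *
go(.6077,-.212,.004,1.7)
c=shot("scene");d=shot("top")
f=lambda c,x,y,w,h:cv2.resize(c["img"][y:y+h,x:x+w],(400,500),interpolation=cv2.INTER_LANCZOS4)
cv2.imwrite("pics/g1.png",np.hstack([f(d,385,190,80,100),f(c,200,170,80,100)]))
E
```

```text
time: 10.6
ee_pos: [0.6089, -0.2113, 0.0582]
eef_rot: [0.697, 0.718, -0.0, -0.0]
ft_force: [0.8, -0.2, -0.3]
width: 0.0471
grip_force: 0.0
t 10.6 pos [ 0.6089 -0.2113  0.0582] th 1.70 | yaw 0.0001 then units x -0.0034 y -0.0061 z 0.2708 F [ 0.8 -0.2 -0.3] w 0.0471 g 0.0
```

View pics/g1.png

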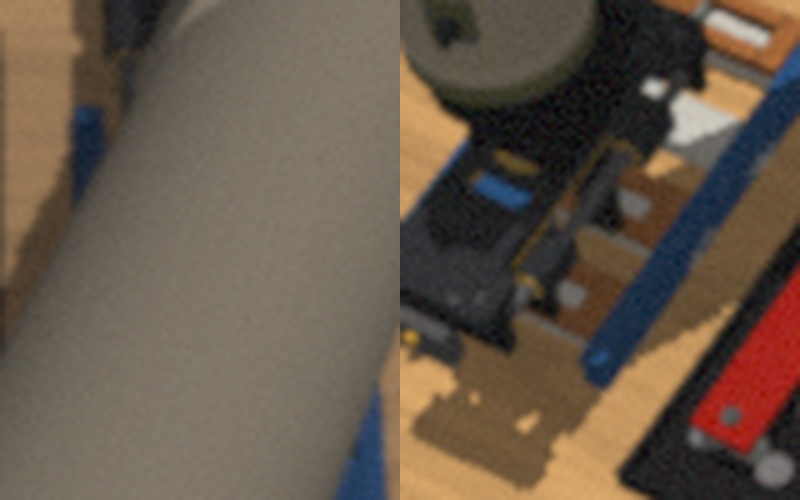

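The gripper hides the blank here; opener1 (600,300 in the right panel) sits under the fingers. I'll descend gently, watching the force.

```bash
python3 -m crank '-0.003 -0.006 0.06 0 0.08; 0 0 0.06 0 0.08; 0 0 0.03 0 0.08; 0 0 0.03 0 0.08; 0 0 0 0 0.08'; python3 -m crank '0 0 0.03 0 0.08; 0 0 0.03 0 0.08; 0 0 0.03 0 0.08; 0 0 0 0 0.08'; python3 -m crank '0 0 0 0 -1; 0 0 0 0 -1; 0 0 0 0 -1; 0 0 0 0 -1' 10
python3 -c "
from h import *
go(.6077,-.212,.004,1.7)"
```

```text
time: 11.2
ee_pos: [0.6073, -0.2121, 0.0206]
eef_rot: [0.697, 0.717, -0.0, -0.001]
ft_force: [-0.6, 0.4, 0.5]
width: 0.047
grip_force: 0.0
time: 11.6
ee_pos: [0.6073, -0.212, 0.0026]
eef_rot: [0.697, 0.717, -0.0, -0.001]
ft_force: [-0.3, -0.7, 0.5]
width: 0.0467
grip_force: 0.0
time: 12.0
ee_pos: [0.6081, -0.2124, 0.004]
eef_rot: [0.697, 0.717, 0.0, 0.0]
ft_force: [0.2, 0.2, 1.3]
width: 0.0359
grip_force: 10.0
t 12.0 pos [ 0.6081 -0.2124  0.004 ] th 1.69 | yaw -0.0001 then units x 0.0020 y -0.0020 z -0.0000 F [0.2 0.2 1.3] w 0.0359 g 10.0
```

```bash
python3 -m crank '0 0 -0.05 0 -1; 0 0 -0.1 0 -1; 0 0 -0.2 0 -1; 0 0 -0.2 0 -1; 0 0 -0.2 0 -1; 0 0 0 0 -1; 0 0 0 0 -1'
python3 - <<'E'
from h import *
go(.6077,-.212,.15,1.7)
c=shot("scene")
print(read_state()["torque"])
cv2.imwrite("pics/l1.png",cv2.resize(c["img"][90:290,170:370],(600,600),interpolation=cv2.INTER_LANCZOS4))
E
```

```text
time: 12.7
ee_pos: [0.6083, -0.2124, 0.155]
eef_rot: [0.697, 0.717, 0.001, 0.001]
ft_force: [-0.1, 1.0, -1.8]
width: 0.0357
grip_force: 10.0
t 12.7 pos [ 0.6083 -0.2124  0.155 ] th 1.68 | yaw -0.0002 then units x 0.0023 y -0.0030 z 0.0251 F [-0.1  1.  -1.8] w 0.0357 g 10.0
[-0.06544761  0.05006742 -0.00262257]
```

View pics/l1.png

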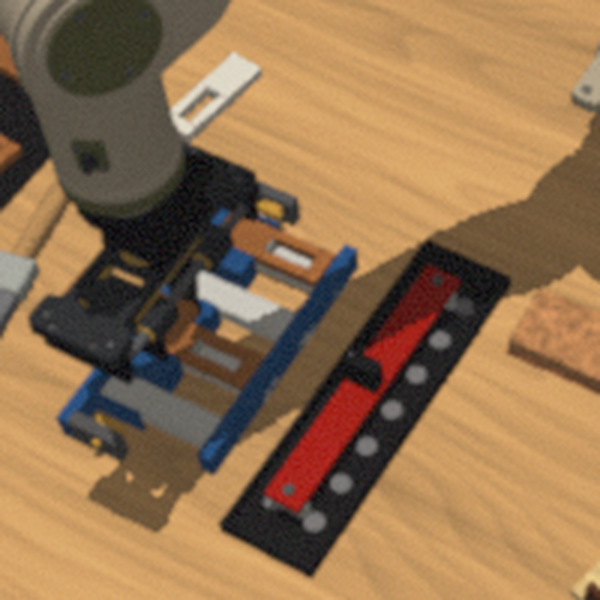

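Opener1 is lifted level, and the keeper stands in the tray. Before carrying, I'll re-measure the rack and bystanders numerically.

```bash
cat >> h.py <<'E'
def rack(c,o=(.530,.256),deg=-14.6,z=.038):
    g=cv2.GaussianBlur(cv2.cvtColor(c["img"],cv2.COLOR_BGR2GRAY),(3,3),0);a=np.radians(deg)
    ry=-np.array([np.cos(a),np.sin(a)]);rx=np.array([-np.sin(a),np.cos(a)])
    for w in(-.04,0,.04):
        us=np.arange(-.1,.12,.001);v=np.array([cv2.getRectSubPix(g,(1,1),tuple(map(float,proj(c,[*(np.array(o)+u*rx+w*ry),z]))))[0,0] for u in us]).astype(float)
        k=np.abs(np.gradient(cv2.GaussianBlur(v[None],(7,1),0)[0]));pk=[int(us[i]*1000) for i in range(3,len(k)-3) if k[i]>2.5 and k[i]==k[i-3:i+4].max()]
        print(" w",int(w*1000),pk)
E
python3 -m crank '0.1 0 -0.03 0 -1; 0.2 -0.02 0 0 -1; 0.2 -0.02 0 0 -1; 0.2 -0.02 0 0 -1; 0.2 -0.02 0 0 -1; 0.2 -0.02 0 0 -1; 0.2 -0.02 0 0 -1; 0.2 -0.02 0 0 -1; 0 0 0 0 -1' 20
python3 - <<'E'
from h import *
t=shot("top");rack(t)
s=shot("scene");rack(s)
print("can",plane(t,(312,133),.15),plane(s,(279,310),.15),"cup",plane(t,(137,204),.1),plane(s,(480,350),.1))
go(.544,.309,.16,-14.6)
cv2.imwrite("pics/l2.png",cv2.resize(s["img"][120:320,230:430],(600,600),interpolation=cv2.INTER_LANCZOS4))
E
```

```text
time: 13.65
ee_pos: [0.5691, 0.0939, 0.158]
eef_rot: [0.693, 0.721, -0.001, -0.002]
ft_force: [-0.4, 0.1, -0.5]
width: 0.0357
grip_force: 20.0
 w -40 [20, 44, 83]
 w 0 [-12, 0, 19, 44, 83, 91]
 w 40 [-24, 0, 19, 43, 82]
 w -40 [-94, -59, -53, -46, -40, -31, -24, -2, 3, 14, 20, 42, 48, 59, 72, 78, 84, 101]
 w 0 [-94, -59, -53, -47, -41, -31, -24, -2, 3, 13, 20, 42, 48, 58, 71, 78, 84, 101]
 w 40 [-94, -59, -53, -47, -41, -32, -25, -3, 2, 13, 20, 43, 48, 58, 71, 78, 83, 99]
can [0.783183   0.03581107 0.15      ] [0.77848794 0.04112887 0.15      ] cup [0.62444088 0.43614611 0.1       ] [0.62958997 0.43993282 0.1       ]
t 13.8 pos [0.5702 0.0876 0.1584] th 1.82 | yaw 0.1825 then units x 1.0384 y -0.4057 z -0.0078 F [-0.2 -0.2  0. ] w 0.0360 g 20.0
```

```bash
python3 -m crank '0 0 -0.02 0.09 -1; 0 0 0 0.0925 -1; 0.15 -0.08 0 0 -1; 0.2 -0.08 0 0 -1; 0.2 -0.08 0 0 -1; 0.2 -0.08 0 0 -1; 0.15 -0.08 0 0 -1; 0.1 0 0 0 -1; 0.05 0 0 0 -1; 0 0 0 0 -1'
python3 -c "
from h import *
go(.5456,.316,.155,-14.6)"
```

```text
time: 14.75
ee_pos: [0.5477, 0.3095, 0.1629]
eef_rot: [0.792, 0.61, -0.001, 0.0]
ft_force: [-0.3, -0.6, -0.3]
width: 0.0357
grip_force: 20.0
t 14.8 pos [0.5477 0.3095 0.1629] th -14.77 | yaw -0.0019 then units x 0.0289 y -0.0182 z 0.0397 F [-0.3 -0.6 -0.3] w 0.0357 g 20.0
```

```bash
python3 -m crank '0.028 -0.018 0.03 0 -1; 0 0 0 0 -1; 0 0 0 0 -1; 0 0 0 0 -1; 0 0 0 0 -1; 0 0 0 0 -1' 3
python3 - <<'E'
from h import *
go(.5456,.316,.155,-14.6)
s=shot("scene");t=shot("top")
cv2.imwrite("pics/l3.png",np.hstack([cv2.resize(t["img"][190:310,150:270],(400,400)),cv2.resize(s["img"][200:340,350:490],(400,400))]))
E
```

```text
time: 15.35
ee_pos: [0.5452, 0.3163, 0.158]
eef_rot: [0.792, 0.61, 0.0, -0.0]
ft_force: [-0.1, 0.3, -0.8]
width: 0.0359
grip_force: 3.0
t 15.3 pos [0.5452 0.3163 0.158 ] th -14.75 | yaw -0.0017 then units x -0.0010 y 0.0023 z 0.0148 F [-0.1  0.3 -0.8] w 0.0359 g 3.0
```

View pics/l3.png

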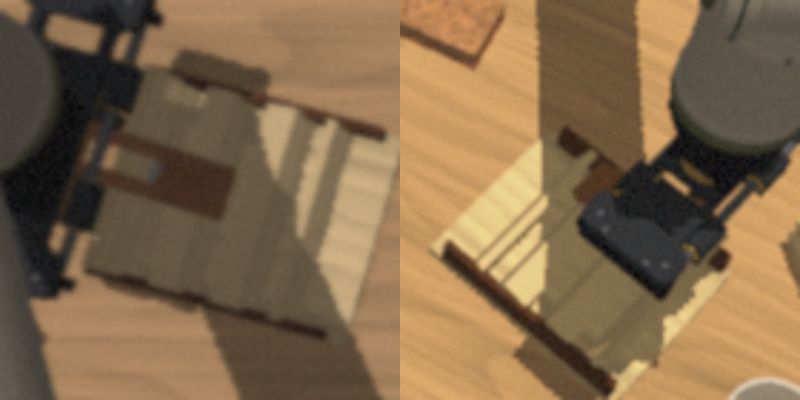

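The blank extends right of the fingers, its tip at top px ≈(218,248). I'll work out its tilt from that.

```bash
cat >> h.py <<'E'
def blank(n,roi,L=.097):
    c=shot(n);h=cv2.cvtColor(c["img"],cv2.COLOR_BGR2HSV).astype(int);H,S,V=h[...,0],h[...,1],h[...,2]
    m=((H<14)&(S>100)&(V>40)&(V<190));k=np.zeros(m.shape,bool);x,y,w,hh=roi;k[y:y+hh,x:x+w]=1
    q=pts((m&k).astype(np.uint8)*255,1)[0];b=cv2.boxPoints(cv2.minAreaRect(q));print(n,b.round(1).tolist());return c,b
def tilt(c,p,L=.097):
    "tilt of gripped blank from pixel p of mid tip: best angle and miss"
    s=read_state();M=R.from_quat(s["eef_rot"]).as_matrix();xt,zt=M[:,0],M[:,2];G=s["ee_pos"]-.019*zt
    r=[(np.linalg.norm(proj(c,G-L*(np.cos(f)*xt-np.sin(f)*zt))-p),np.degrees(f)) for f in np.radians(range(-20,110))]
    print("tilt (miss px, deg)",min(r))
E
python3 - <<'E'
from h import *
c,b=blank("top",(180,225,60,45))
tilt(c,(218.4,248.5))
s=read_state();M=R.from_quat(s["eef_rot"]).as_matrix();G=s["ee_pos"]-.019*M[:,2]
print("G",G,[proj(c,G-.097*(np.cos(f)*M[:,0]-np.sin(f)*M[:,2])).round(1).tolist() for f in np.radians([0,20,40,60])])
E
```

```text
top [[178.6999969482422, 244.3000030517578], [183.3000030517578, 228.5], [220.1999969482422, 239.39999389648438], [215.60000610351562, 255.1999969482422]]
tilt (miss px, deg) (np.float64(0.8649446673672108), np.float64(31.0))
G [0.54510745 0.31647403 0.17683726] [[219.5, 246.4], [220.3, 247.7], [216.1, 247.3], [207.5, 245.4]]
```

```bash
python3 -m crank '0 0 0 0 -1; 0 0 0 0 -1; 0 0 0 0 -1; 0 0 0 0 -1'; python3 - <<'E'
from h import *
c,b=blank("scene",(400,245,40,30))
s=read_state();M=R.from_quat(s["eef_rot"]).as_matrix();G=s["ee_pos"]-.019*M[:,2];yt=M[:,1]
for f in (-5,0,10,20,40,60):
    a=np.radians(f);T=G-.097*(np.cos(a)*M[:,0]-np.sin(a)*M[:,2]);print(f,[proj(c,T+e*.018*yt).round(1).tolist() for e in(-1,1)])
E
```

```text
time: 15.9
ee_pos: [0.5451, 0.3165, 0.1578]
eef_rot: [0.792, 0.611, 0.0, -0.0]
ft_force: [0.4, -0.8, -0.1]
width: 0.0361
grip_force: 3.0
scene [[408.5, 265.5], [421.0, 253.0], [428.5, 260.5], [416.0, 273.0]]
-5 [[418.8, 240.5], [408.0, 251.0]]
0 [[418.1, 242.3], [407.4, 252.7]]
10 [[417.5, 246.5], [406.9, 256.8]]
20 [[417.9, 251.2], [407.5, 261.5]]
40 [[421.8, 261.9], [411.6, 272.1]]
60 [[429.2, 273.3], [419.1, 283.6]]
```

The tip corners in scene ((421,253), (408,265)) mean the blank has already sagged about 27° at 3 N. A few upward jerks at the light grip should make it swing further.

```bash
python3 -m crank '0 0 -0.25 0 -1; 0 0 -0.05 0 -1; 0 0 0.1 0 -1; 0 0 0.1 0 -1; 0 0 0.1 0 -1; 0 0 -0.25 0 -1; 0 0 -0.05 0 -1; 0 0 0.1 0 -1; 0 0 0.1 0 -1; 0 0 0.1 0 -1'; cat >> h.py <<'E'
def est():
    "tilt of the held blank by its mask: lowest tip edge in scene and tip in top"
    s=read_state();M=R.from_quat(s["eef_rot"]).as_matrix();G=s["ee_pos"]-.019*M[:,2]
    for n in("scene","top"):
        c=shot(n);h=cv2.cvtColor(c["img"],cv2.COLOR_BGR2HSV).astype(int);H,S,V=h[...,0],h[...,1],h[...,2]
        m=((H<13)|(H>175))&(S>110)&(V>35)&(V<200)
        r=[]
        for f in range(-10,100,5):
            a=np.radians(f);ax=-(np.cos(a)*M[:,0]-np.sin(a)*M[:,2]);v=[]
            for l in np.arange(.045,.117,.004):
                p=proj(c,G+l*ax).round().astype(int);v.append("#" if m[p[1],p[0]] else ".")
            r.append("%3d %s"%(f,"".join(v)))
        print(n+" (along the blank 45..113 mm, end at 97)");print("\n".join(r))
E
python3 -c "
from h import *
go(.5456,.316,.155,-14.6);est()"
```

```text
time: 16.95
ee_pos: [0.5455, 0.3168, 0.1579]
eef_rot: [0.792, 0.611, 0.001, -0.0]
ft_force: [0.1, -0.2, -1.8]
width: 0.0362
grip_force: 3.0
t 16.9 pos [0.5455 0.3168 0.1579] th -14.73 | yaw -0.0015 then units x -0.0039 y 0.0013 z 0.0143 F [ 0.1 -0.2 -1.8] w 0.0362 g 3.0
scene (along the blank 45..113 mm, end at 97)
-10 ..................
 -5 ..................
  0 .....###....#.....
  5 .....##....#..####
 10 ......##.....####.
 15 .........#....##.#
 20 .........#........
 25 ..................
 30 ..................
 35 ..................
 40 ..................
 45 ..................
 50 ..................
 55 ..................
 60 ..................
 65 ..................
 70 ..................
 75 ..................
 80 ..................
 85 ..................
 90 ..................
 95 ..................
top (along the blank 45..113 mm, end at 97)
-10 .#.#.####.........
 -5 ..#.#.##..........
  0 #.#.###...........
  5 #.##.##...........
 10 ..##.##...........
 15 .###.##...........
 20 .###.#............
 25 ####.##...........
 30 #######...........
 35 #.######..........
 40 ..######..........
 45 .#.##.###.........
 50 ..####.###........
 55 ...####.####......
 60 ....####...#.#....
 65 .....#####...#.#..
 70 .......###.#..###.
 75 .........####.###.
 80 ............#####.
 85 .................#
 90 ..................
 95 ..................
```

```bash
python3 - <<'E'
from h import *
c,b=blank("top",(175,225,65,45))
s=read_state();M=R.from_quat(s["eef_rot"]).as_matrix();G=s["ee_pos"]-.019*M[:,2]
for f in(30,40,50,60,70,80):
    a=np.radians(f);print(f,proj(c,G-.097*(np.cos(a)*M[:,0]-np.sin(a)*M[:,2])).round(1).tolist())
d=shot("scene")
cv2.imwrite("pics/l4.png",np.hstack([cv2.resize(c["img"][200:300,150:250],(400,400),interpolation=cv2.INTER_LANCZOS4),cv2.resize(d["img"][210:330,370:490],(400,400),interpolation=cv2.INTER_LANCZOS4)]))
E
```

```text
top [[178.6999969482422, 244.5], [184.3000030517578, 229.39999389648438], [210.6999969482422, 239.10000610351562], [205.1999969482422, 254.3000030517578]]
30 [218.9, 247.9]
40 [216.2, 247.5]
50 [212.4, 246.7]
60 [207.7, 245.6]
70 [202.1, 244.2]
80 [195.9, 242.6]
```

View pics/l4.png

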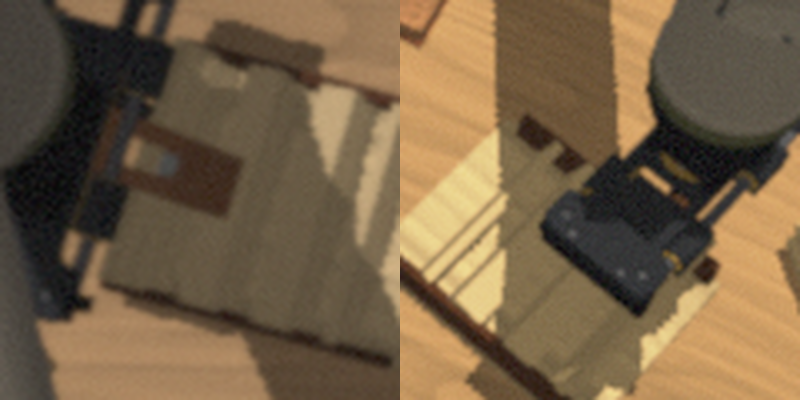

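Tip mid is at top px (208,247), giving a tilt of about 60°. Now I'll carry it over the left slot and feed the tip in along the lean.

```bash
python3 -m crank '0.03 0 0 0 -1; 0.05 0 0 0 -1; 0.06 0 0 0 -1; 0.04 0 0.03 0 -1; 0.01 0 0.06 0 -1; 0 0 0.06 0 -1; 0 0 0.05 0 -1; 0 0 0.03 0 -1; 0 0 0 0 -1' 8
python3 - <<'E'
from h import *
go(.5555,.354,.111,-14.6)
c,b=blank("top",(170,215,75,60));print(b[np.argsort(b[:,0])][-2:].mean(0))
s=read_state();M=R.from_quat(s["eef_rot"]).as_matrix();G=s["ee_pos"]-.019*M[:,2]
for f in(40,50,60,70,80):
    a=np.radians(f);print(f,proj(c,G-.097*(np.cos(a)*M[:,0]-np.sin(a)*M[:,2])+.006*(np.cos(a)*-M[:,2]-np.sin(a)*M[:,0])).round(1).tolist())
d=shot("scene")
cv2.imwrite("pics/l5.png",np.hstack([cv2.resize(c["img"][200:300,150:250],(400,400),interpolation=cv2.INTER_LANCZOS4),cv2.resize(d["img"][230:350,370:490],(400,400),interpolation=cv2.INTER_LANCZOS4)]))
E
```

```text
time: 18.05
ee_pos: [0.5543, 0.3525, 0.1105]
eef_rot: [0.792, 0.61, -0.001, 0.0]
ft_force: [-0.5, 0.1, -0.7]
width: 0.0358
grip_force: 8.0
t 18.1 pos [0.5543 0.3525 0.1105] th -14.77 | yaw -0.0018 then units x 0.0086 y 0.0042 z -0.0027 F [-0.5  0.1 -0.7] w 0.0358 g 8.0
top [[168.10000610351562, 242.6999969482422], [174.39999389648438, 227.0], [200.39999389648438, 237.39999389648438], [194.1999969482422, 253.10000610351562]]
[197.31035 245.22414]
40 [206.5, 245.7]
50 [203.3, 245.1]
60 [199.2, 244.2]
70 [194.2, 242.9]
80 [188.6, 241.4]
```

View pics/l5.png

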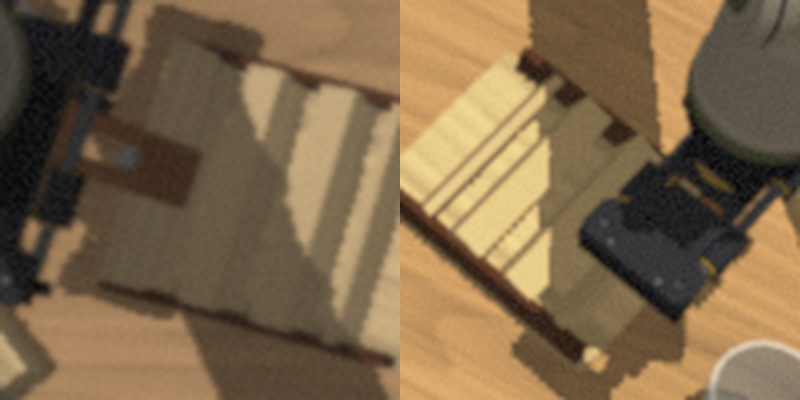

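Tilt is now about 64°, with the tip just above the left slot's opening (top px (197,245)). I'm feeding it in.

```bash
python3 -m crank '-0.018 0 0.02 0 -1; -0.018 0 0.025 0 -1; -0.018 0 0.025 0 -1; 0 0 0 0 -1' 4;  python3 -m crank '-0.018 0 0.025 0 -1; -0.018 0 0.025 0 -1; -0.016 0 0.025 0 -1; 0 0 0 0 -1'
python3 - <<'E'
from h import *
go(.5555,.354,.081,-14.6)
s=read_state();M=R.from_quat(s["eef_rot"]).as_matrix();G=s["ee_pos"]-.019*M[:,2]
print("u",((G[:2]-[.530,.256])@[.252,.968]).round(4),"z",G[2])
E
```

```text
time: 18.55
ee_pos: [0.5519, 0.3423, 0.0974]
eef_rot: [0.792, 0.61, -0.0, -0.0]
ft_force: [-0.1, 0.7, -0.7]
width: 0.0357
grip_force: 4.0
time: 18.95
ee_pos: [0.5492, 0.332, 0.0821]
eef_rot: [0.792, 0.61, -0.0, 0.0]
ft_force: [0.8, 1.0, -0.7]
width: 0.0362
grip_force: 4.0
t 18.9 pos [0.5492 0.332  0.0821] th -14.76 | yaw -0.0018 then units x 0.1142 y 0.0029 z 0.0053 F [ 0.8  1.  -0.7] w 0.0362 g 4.0
u 0.0784 z 0.10105223042280052
```

```bash
python3 -m crank '0 0 0 0 0; 0 0 0 0 0.1; 0 0 0 0 0.1; 0 0 0 0 0.1; 0 0 -0.1 0 0.1; 0 0 -0.2 0 0.1; 0 0 -0.2 0 0.1; -0.2 0 0 0 0.1; -0.25 0 0 0 0.1; -0.25 0 0 0 0.1'
python3 -m crank '-0.25 0 0 0 0.08; -0.25 0.05 0 0 0.08; -0.25 0.1 0 0 0.08; -0.25 0.1 0 0 0.08; 0 0 0 -0.09 0.08; 0 0 0 -0.09 0.08; 0 0 0 0 0.08'
python3 - <<'E'
from h import *
t=shot("top");d=shot("scene");rack(d)
cv2.imwrite("pics/r1.png",np.hstack([cv2.resize(t["img"][195:305,165:275],(400,400),interpolation=cv2.INTER_LANCZOS4),cv2.resize(d["img"][230:350,370:490],(400,400),interpolation=cv2.INTER_LANCZOS4)]))
go(.547-.0013,-.2141,.12,1.7)
E
```

```text
time: 19.95
ee_pos: [0.5132, 0.1959, 0.1828]
eef_rot: [0.792, 0.611, 0.0, 0.0]
ft_force: [0.7, -1.4, 1.4]
width: 0.048
grip_force: 0.0
time: 20.65
ee_pos: [0.5103, -0.0006, 0.1828]
eef_rot: [0.697, 0.717, 0.0, -0.0]
ft_force: [0.9, 0.1, -0.4]
width: 0.047
grip_force: 0.0
 w -40 [-94, -59, -53, -46, -40, -30, -24, -2, 3, 14, 20, 42, 48, 59, 71, 78, 84, 101]
 w 0 [-94, -59, -53, -47, -41, -31, -24, -2, 3, 13, 20, 40, 82]
 w 40 [-94, -59, -53, -47, -41, -32, -25, -3, 2, 13, 20, 42, 48, 58, 91, 103]
t 20.8 pos [ 0.5103 -0.      0.1827] th 1.23 | yaw -0.0052 then units x -1.0751 y 0.1452 z 0.3137 F [-0.5 -0.6  0.5] w 0.0474 g 0.0
```

View pics/r1.png

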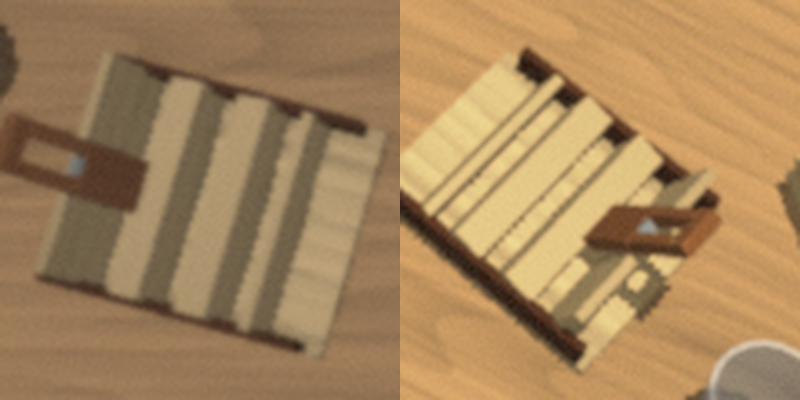

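```bash
python3 - <<'E'
from h import *
t=shot("top");s=shot("scene")
for n,p,q in(("top edge mid",(166.8,233.8),(461,300)),("far corner",(166,240.5),(455,306.5)),("near corner",(169,227),(465.8,293))):
    X=tri(t,p,s,q);print(n,X.round(4),"u",((X[:2]-[.530,.256])@[.252,.968]).round(4))
rx=np.array([.252,.968,0])
for ph in(55,60,65,70):
    for zf in (.008,.02,.038):
        a=np.radians(ph);T=np.array([.530,.256,zf])+(.046 if zf==.008 else .055)*rx+.11*np.cos(a)*rx+[0,0,.11*np.sin(a)];print(ph,zf,proj(t,T).round(1),proj(s,T).round(1))
E
```

```text
top edge mid [0.5532 0.3595 0.1151] u 0.1061
far corner [0.548  0.3643 0.0747] u 0.1094
near corner [0.5585 0.352  0.1542] u 0.1001
55 0.008 [167.4 233.5] [458.2 305.1]
55 0.02 [161.9 231.6] [462.8 305.7]
55 0.038 [159.1 230.3] [464.6 302.4]
60 0.008 [170.  234.1] [455.7 301.8]
60 0.02 [164.5 232.2] [460.3 302.3]
60 0.038 [161.7 230.9] [462.1 299. ]
65 0.008 [173.  234.8] [453.1 298.5]
65 0.02 [167.4 232.9] [457.5 299. ]
65 0.038 [164.6 231.6] [459.3 295.6]
70 0.008 [176.1 235.6] [450.2 295.2]
70 0.02 [170.6 233.7] [454.6 295.6]
70 0.038 [167.9 232.4] [456.4 292.2]
```

```bash
python3 - <<'E'
from h import *
for n,r in(("top",(155,220,60,45)),("scene",(425,275,45,40))):
    c=shot(n);h=cv2.cvtColor(c["img"],cv2.COLOR_BGR2HSV).astype(int);H,S,V=h[...,0],h[...,1],h[...,2]
    x,y,w,hh=r
    m=((H<14)|(H>174))&(S>125)&(V>40)
    k=np.zeros(m.shape,bool);k[y:y+hh,x:x+w]=1
    q=pts((m&k).astype(np.uint8)*255,1)[0];print(n,cv2.approxPolyDP(q,1.5,True)[:,0].tolist())
    for yy in range(y,y+hh,1): print("%d %s"%(yy,"".join("#" if m[yy,xx] and S[yy,xx]>0 and V[yy,xx]>105 else "+" if m[yy,xx] else "." for xx in range(x,x+w))))
E
```

```text
top [[166, 228], [163, 240], [196, 251], [201, 250], [203, 239], [195, 236], [192, 237], [170, 227]]
220 ............................................................
221 ............................................................
222 ............................................................
223 ............................................................
224 ............................................................
225 ............................................................
226 ............................................................
227 ............###+............................................
228 ...........###++++..........................................
229 ...........###+++++++#......................................
230 ...........##+++++++++.+....................................
231 ..........###+++++++.++++++.................................
232 ..........###++++..+++++++++++..............................
233 .........###+++++......+++++++..............................
234 ........####++++..........++++++.+..........................
235 .........###++++....
[... 3460 characters left out ...]

301 .+++.++.+.#############.##..#.######.........
302 ..++++++.+++.#+..#.#.#####...#######.........
303 ...++..+.+.+++.++++++++++##.#..####..........
304 .....++.++.+++..++.+++.+...+.##.##...........
305 ...................+..+..+++++###............
306 ..............................+#.............
307 .............................................
308 .............................................
309 .............................................
310 .............................................
311 .............................................
312 .............................................
313 .............................................
314 .............................................
```

```bash
python3 - <<'E'
from h import *
t=shot("top");s=shot("scene")
u=lambda X:((X[:2]-[.530,.256])@[.252,.968]*1000).round(1)
for n,p,q in(("end centre",(166.3,234),(458.5,299.5)),("end back",(164.5,234),(460.5,301)),):
    X=tri(t,p,s,q);print(n,X.round(4),u(X),proj(t,X)-p)
for z in(.03,.038,.045,.05):print(z,"front bottom u",u(plane(t,(202.8,245),z)),"frontTop px u at z .105,.115,.12",[u(plane(t,(168,234),k)) for k in(.105,.115,.12)])
# tall wall top corners: bright strip in top left; scene edges beyond blank at w=-40
a=np.radians(-14.6);rx=np.array([-np.sin(a),np.cos(a)]);ry=-np.array([np.cos(a),np.sin(a)])
for z in(.06,.068):
    for c,n in((t,"top"),(s,"scene")):print(n,z);rack(c,z=z)
E
```

```text
end centre [0.5537 0.3571 0.1165] 103.9 [ 0.25732587 -0.09884856]
end back [0.5539 0.3621 0.1143] 108.7 [ 0.17323614 -0.06622294]
0.03 front bottom u 42.9 frontTop px u at z .105,.115,.12 [np.float64(105.0), np.float64(101.2), np.float64(99.3)]
0.038 front bottom u 40.6 frontTop px u at z .105,.115,.12 [np.float64(105.0), np.float64(101.2), np.float64(99.3)]
0.045 front bottom u 38.6 frontTop px u at z .105,.115,.12 [np.float64(105.0), np.float64(101.2), np.float64(99.3)]
0.05 front bottom u 37.1 frontTop px u at z .105,.115,.12 [np.float64(105.0), np.float64(101.2), np.float64(99.3)]
top 0.06
 w -40 [-75, -60, -47, -30, -4, 13, 37, 76]
 w 0 [-77, -61, -48, -31, -5, 13, 31, 73, 114]
 w 40 [-76, -61, -49, -31, -5, 13, 36, 75]
scene 0.06
 w -40 [-88, -53, -48, -41, -35, -26, -20, 1, 7, 18, 24, 47, 60, 75, 83, 103, 110]
 w 0 [-88, -54, -48, -42, -36, -26, -20, 1, 7, 17, 24, 44, 74, 75, 89, 102]
 w 40 [-74, -49, -42, -35, -21, 2, 8, 15, 23, 47, 59, 73, 81, 94, 106]
top 0.068
 w -40 [-76, -62, -49, -32, -6, 11, 35, 74]
 w 0 [-78, -62, -50, -33, -7, 11, 29, 71, 111]
 w 40 [-77, -63, -50, -33, -7, 11, 34, 73]
scene 0.068
 w -40 [-86, -52, -51, -46, -40, -34, -24, -18, 3, 9, 19, 25, 49, 66, 76, 84, 104, 111]
 w 0 [-86, -52, -46, -40, -34, -25, -18, 3, 9, 18, 25, 45, 67, 75, 96, 104]
 w 40 [-72, -48, -39, -21, 4, 23, 49, 64, 75, 83, 94, 106]
```

Numbers show the blank is not seated: it rests on the middle/left divider and leans over the tall wall (bottom edge u≈39–41 mm, opening starts at 44). I'll regrip it near its top, swing it further and re-feed it.

```bash
python3 -m crank '0 0 0 0.09 0.15; 0.2 -0.05 0 0.09 0.15; 0.25 -0.05 0 0 0.15; 0.25 -0.05 0 0 0.15; 0.25 -0.05 0 0 0.15; 0.25 -0.05 0 0 0.15; 0.25 0 0 0 0.15; 0.1 0 0 0 0.15; 0 0 0 0 0.15' 10
python3 -c "
from h import *
go(.5499,.3429,.089,-14.6)"
```

```text
time: 21.95
ee_pos: [0.5324, 0.3102, 0.1817]
eef_rot: [0.788, 0.615, -0.0, -0.0]
ft_force: [-0.6, -1.4, -0.5]
width: 0.05
grip_force: 0.0
t 21.9 pos [0.5324 0.3102 0.1817] th -14.06 | yaw 0.0060 then units x 0.1804 y 0.0436 z 0.4637 F [-0.6 -1.4 -0.5] w 0.0500 g 0.0
```

```bash
python3 -m crank '0.14 0.043 0 0.006 0.15; 0.04 0 0 0 0.15; 0 0 0.15 0 0.15; 0 0 0.15 0 0.15; 0 0 0.1 0 0.15; 0 0 0.06 0 0.15; 0 0 0 0 0.15; 0 0 0 0 -1; 0 0 0 0 -1; 0 0 0 0 -1' 10; python3 -m crank '0 0 0 0 -1;0 0 -0.05 0 -1; 0 0 -0.1 0 -1; 0 0 -0.1 0 -1; 0 0 -0.1 0 -1; 0 0 0 0 -1'
python3 -c "
from h import *
go(.5499,.3429,.16,-14.6)"
```

```text
time: 22.95
ee_pos: [0.5511, 0.3393, 0.092]
eef_rot: [0.793, 0.61, 0.001, -0.0]
ft_force: [1.5, 0.4, 2.0]
width: 0.036
grip_force: 10.0
time: 23.55
ee_pos: [0.5519, 0.3395, 0.1643]
eef_rot: [0.793, 0.61, 0.002, -0.0]
ft_force: [0.6, -0.3, -0.3]
width: 0.0355
grip_force: 10.0
t 23.6 pos [0.5519 0.3395 0.1643] th -14.88 | yaw -0.0031 then units x 0.0136 y -0.0141 z 0.0215 F [ 0.6 -0.3 -0.3] w 0.0355 g 10.0
```

```bash
cat >> h.py <<'E'
def phi(roi=(165,220,70,45),L=(.090,.097)):
    "tilt from the far (right) edge of the blank seen from the top; prints px of the edge and its prediction"
    c=shot("top");h=cv2.cvtColor(c["img"],cv2.COLOR_BGR2HSV).astype(int);H,S,V=h[...,0],h[...,1],h[...,2]
    x,y,w,hh=roi;k=np.zeros(H.shape,bool);k[y:y+hh,x:x+w]=1
    m=(((H<14)|(H>174))&(S>125)&(V>40)&k).astype(np.uint8)*255;q=pts(m,1)[0];b=cv2.boxPoints(cv2.minAreaRect(q));e=b[np.argsort(b[:,0])][-2:].mean(0)
    s=read_state();M=R.from_quat(s["eef_rot"]).as_matrix();G=s["ee_pos"]-.019*M[:,2];xt=M[:,0];up=-M[:,2]
    print("edge",e.round(1),"u %.4f zG %.4f"%((G[:2]-[.530,.256])@[.252,.968],G[2]))
    for l in L:
        r=[]
        for f in range(-5,96):
            a=np.radians(f);T=G-l*(np.cos(a)*xt+np.sin(a)*up)+.006*(np.cos(a)*up-np.sin(a)*xt);r.append((abs(proj(c,T)[0]-e[0]),f))
        r=[x for x in r if x[1]>25];print(" L",l,"phi %d miss %.1f"%(min(r)[1],min(r)[0]))
E
python3 -c "
from h import *
phi()"
python3 -m crank '0 0 -0.25 0 -1; 0 0 -0.05 0 -1; 0 0 0.1 0 -1; 0 0 0.1 0 -1; 0 0 0.1 0 -1; 0 0 0 0 -1' 3
python3 -c "
from h import *
phi()"
```

```text
edge [193.9 241.2] u 0.0859 zG 0.1813
 L 0.09 phi 66 miss 0.0
 L 0.097 phi 70 miss 0.2
time: 24.2
ee_pos: [0.5487, 0.3381, 0.1571]
eef_rot: [0.793, 0.61, -0.003, -0.0]
ft_force: [0.3, 0.4, 0.9]
width: 0.0363
grip_force: 3.0
edge [194.7 243.3] u 0.0848 zG 0.1782
 L 0.09 phi 66 miss 0.0
 L 0.097 phi 70 miss 0.2
```

```bash
python3 -m crank '0.02 0 0 0 -1; 0.02 0 0.05 0 -1; 0 0 0.1 0 -1; 0 0 0.06 0 -1; 0 0 0.03 0 -1; 0 0 0 0 -1' 8; python3 -c "
from h import *
phi()"; python3 -m crank '0 0 0.015 0 -1; 0 0 0.015 0 -1; 0 0 0 0 -1' 5; python3 -m crank '-0.006 0 0.015 0 -1; -0.006 0 0.015 0 -1; 0 0 0 0 -1'; python3 -c "
from h import *
phi()"
```

```text
time: 24.85
ee_pos: [0.5523, 0.3465, 0.112]
eef_rot: [0.793, 0.61, -0.001, 0.0]
ft_force: [0.6, -0.2, -0.8]
width: 0.0359
grip_force: 8.0
edge [196.7 244.3] u 0.0935 zG 0.1319
 L 0.09 phi 66 miss 0.0
 L 0.097 phi 70 miss 0.2
time: 25.2
ee_pos: [0.5526, 0.3466, 0.1067]
eef_rot: [0.793, 0.61, -0.0, -0.0]
ft_force: [-0.6, -0.9, -1.4]
width: 0.0362
grip_force: 5.0
time: 25.5
ee_pos: [0.5518, 0.3438, 0.1003]
eef_rot: [0.793, 0.61, -0.0, 0.0]
ft_force: [-1.0, -0.3, -1.0]
width: 0.0362
grip_force: 5.0
edge [199.3 245.1] u 0.0907 zG 0.1194
 L 0.09 phi 66 miss 0.1
 L 0.097 phi 69 miss 0.2
```

```bash
python3 -m crank '-0.005 0 0.015 0 -1; -0.005 0 0.015 0 -1;-0.005 0 0.015 0 -1;0 0 0 0 -1' 5; python3 -c "
from h import *
phi()";python3 -m crank '-0.005 0 0.015 0 -1; -0.005 0 0.015 0 -1; 0 0 0 0 -1' 5;  python3 -m crank '-0.005 0 0.015 0 -1; -0.005 0 0.015 0 -1; 0 0 0 0 -1'; python3 -c "
from h import *
phi()"
```

```text
time: 25.95
ee_pos: [0.5511, 0.3412, 0.0913]
eef_rot: [0.793, 0.61, -0.0, 0.0]
ft_force: [0.5, 0.2, 0.2]
width: 0.0361
grip_force: 5.0
edge [202.6 246.2] u 0.0879 zG 0.1104
 L 0.09 phi 63 miss 0.1
 L 0.097 phi 67 miss 0.0
time: 26.3
ee_pos: [0.551, 0.3406, 0.0864]
eef_rot: [0.792, 0.61, 0.001, -0.0]
ft_force: [-0.1, 1.2, 2.4]
width: 0.0362
grip_force: 5.0
time: 26.6
ee_pos: [0.5505, 0.3388, 0.0804]
eef_rot: [0.792, 0.61, 0.001, -0.0]
ft_force: [1.2, 1.8, 3.5]
width: 0.0357
grip_force: 5.0
edge [202.4 247.2] u 0.0852 zG 0.0994
 L 0.09 phi 68 miss 0.2
 L 0.097 phi 72 miss 0.2
```

```bash
python3 -m crank '-0.012 0 0 0 -1; -0.012 0 0 0 -1; -0.012 0 0 0 -1; 0 0 0 0 -1' 4; python3 -c "
from h import *
phi()";python3 -m crank '-0.003 0 0.01 0 -1; -0.003 0 0.01 0 -1; 0 0 0 0 -1' 4; python3 -c "
from h import *
phi()"
```

```text
time: 27.05
ee_pos: [0.5483, 0.3303, 0.0799]
eef_rot: [0.793, 0.61, 0.0, -0.0]
ft_force: [0.3, 2.5, 4.1]
width: 0.036
grip_force: 4.0
edge [198.1 242.8] u 0.0766 zG 0.0988
 L 0.09 phi 83 miss 0.1
 L 0.097 phi 85 miss 0.0
time: 27.4
ee_pos: [0.5479, 0.3293, 0.0753]
eef_rot: [0.793, 0.61, -0.0, 0.0]
ft_force: [-0.1, 2.2, 2.1]
width: 0.036
grip_force: 4.0
edge [203.4 246. ] u 0.0754 zG 0.0944
 L 0.09 phi 75 miss 0.1
 L 0.097 phi 78 miss 0.2
```

```bash
python3 -m crank '0 0 0 0 0; 0 0 0 0 0.1; 0 0 0 0 0.1; 0 0 0 0 0.1; 0 0 -0.15 0 0.1; 0 0 -0.2 0 0.1; 0 0 -0.2 0 0.1; -0.2 0 0 0 0.1; -0.25 0 0 0 0.1; -0.25 0 0 0 0.1'
python3 -m crank '-0.25 0 0 0 0.08; -0.25 0.05 0 0 0.08; -0.25 0.1 0 0 0.08; -0.25 0.1 0 0 0.08; 0 0 0 -0.09 0.08; 0 0 0 -0.09 0.08; 0 0 0 0 0.08'
cat >> h.py <<'E'
def grid(n,roi):
    c=shot(n);h=cv2.cvtColor(c["img"],cv2.COLOR_BGR2HSV).astype(int);H,S,V=h[...,0],h[...,1],h[...,2];x,y,w,hh=roi
    m=((H<14)|(H>174))&(S>125)&(V>40)
    for yy in range(y,y+hh): print("%d %s"%(yy,"".join("#" if m[yy,xx] and V[yy,xx]>105 else "+" if m[yy,xx] else "." for xx in range(x,x+w))))
    return c
E
python3 - <<'E'
from h import *
t=grid("top",(158,222,55,32));s=grid("scene",(420,275,50,35))
rack(s);go(.547-.0013,-.2141,.12,1.7)
E
```

```text
time: 28.45
ee_pos: [0.5115, 0.1926, 0.1857]
eef_rot: [0.792, 0.61, 0.0, 0.0]
ft_force: [1.8, -1.4, 0.1]
width: 0.0478
grip_force: 0.0
time: 29.15
ee_pos: [0.5081, -0.0038, 0.1857]
eef_rot: [0.698, 0.716, 0.0, -0.0]
ft_force: [0.1, 0.4, -0.6]
width: 0.0468
grip_force: 0.0
222 .......................................................
223 .......................................................
224 .......................................................
225 .......................................................
226 ........##.............................................
227 .......#####...........................................
228 ......###++++##........................................
229 ......###+++++++##.....................................
230 ......###++++++++++....................................
231 ......+#++++.++++++++++................................
232 .....##+++++...#++++++++++.............................
233 .....##+++++......#+++++++++...........................
234 .....##+++++.........++++++++++#.......................
235 ....##+++++.............++++++++++.........
[... 2687 characters left out ...]

304 ...................+.++++++##.####.###.####.......
305 ........................++.+++++##########........
306 .............................++.++++######........
307 ................................+.+...##..........
308 ..................................+..##...........
309 ..................................................
 w -40 [-94, -59, -53, -46, -40, -31, -24, -2, 3, 14, 20, 43, 48, 58, 71, 78, 84, 102]
 w 0 [-94, -59, -53, -47, -41, -31, -24, -2, 3, 13, 20, 36, 72, 84, 103]
 w 40 [-94, -59, -53, -47, -41, -31, -25, -3, 3, 13, 20, 42, 48, 58, 95, 110]
t 29.2 pos [ 0.5082 -0.0033  0.1857] th 1.10 | yaw -0.0067 then units x -1.0593 y 0.1563 z 0.3285 F [ 0.5 -0.1  1.2] w 0.0470 g 0.0
```

The blank is still propped over the tall wall: its back hits the wall's top edge before the tip gets in. The middle slot has no tall wall, so I'll regrip and use that one.

```bash
python3 -m crank '0 0 0 0.09 0.15; 0.2 -0.05 0 0.09 0.15; 0.25 -0.05 0 0 0.15; 0.25 -0.05 0 0 0.15; 0.25 -0.05 0 0 0.15; 0.25 -0.05 0 0 0.15; 0.25 0 0 0 0.15; 0.16 0 0 0 0.15; 0 0 0 0 0.15' 10
python3 - <<'E'
from h import *
t=shot("top");s=shot("scene");X=tri(t,(164.5,233),s,(460.5,300.5));print(X,(X[:2]-[.530,.256])@[.252,.968])
for u in(0,19,43.5,63):print(u,proj(t,[.530+.252*u/1e3,.256+.968*u/1e3,.038]).round(1))
go(.5509,.3467,.088,-14.6)
E
```

```text
time: 30.15
ee_pos: [0.5333, 0.3205, 0.1845]
eef_rot: [0.789, 0.614, -0.0, -0.0]
ft_force: [-0.2, -0.2, -1.6]
width: 0.0504
grip_force: 0.0
[0.55530117 0.36114074 0.11876132] 0.10815213259307624
0 [218.8 249.8]
19 [211.3 247.6]
43.5 [201.6 244.9]
63 [193.9 242.7]
t 30.2 pos [0.5344 0.3149 0.1851] th -14.51 | yaw 0.0010 then units x 0.1746 y 0.0397 z 0.4857 F [-0.4 -0.1  0.4] w 0.0497 g 0.0
```

```bash
python3 -m crank '0.14 0.04 0 0 0.15; 0.035 0 0 0 0.15; 0 0 0.15 0 0.15; 0 0 0.15 0 0.15; 0 0 0.12 0 0.15; 0 0 0.06 0 0.15; 0 0 0 0 0.15; 0 0 0 0 -1; 0 0 0 0 -1; 0 0 0 0 -1' 10; python3 -m crank '0 0 0 0 -1;0 0 -0.05 0 -1; 0 0 -0.1 0 -1; -0.1 0 -0.15 0 -1; -0.13 0 -0.1 0 -1; 0 0 0 0 -1; 0 0 0 0 -1'
python3 -c "
from h import *
phi((165,220,80,50))"
python3 -m crank '0 0 -0.25 0 -1; 0 0 -0.05 0 -1; 0 0 0.1 0 -1; 0 0 0.1 0 -1; 0 0 0.1 0 -1; 0 0 0 0 -1; 0 0 0 0 -1' 3
python3 -c "
from h import *
phi((165,220,80,50))"
```

```text
time: 31.25
ee_pos: [0.5518, 0.3468, 0.0911]
eef_rot: [0.79, 0.613, 0.001, -0.0]
ft_force: [0.4, 1.2, 1.6]
width: 0.0364
grip_force: 10.0
time: 31.95
ee_pos: [0.5399, 0.3017, 0.1708]
eef_rot: [0.791, 0.612, 0.001, -0.0]
ft_force: [0.3, 0.5, -1.1]
width: 0.0358
grip_force: 10.0
edge [214.6 247.8] u 0.0473 zG 0.1888
 L 0.09 phi 54 miss 0.0
 L 0.097 phi 59 miss 0.0
time: 32.7
ee_pos: [0.5395, 0.3023, 0.1696]
eef_rot: [0.79, 0.613, -0.0, 0.0]
ft_force: [0.1, -1.0, -0.1]
width: 0.0361
grip_force: 3.0
edge [211.6 246.8] u 0.0474 zG 0.1894
 L 0.09 phi 61 miss 0.1
 L 0.097 phi 65 miss 0.1
```

```bash
python3 -m crank '0 0 -0.25 0 -1; 0 0 0 0 -1; 0 0 0.12 0 -1; 0 0 0.13 0 -1; 0 0 -0.25 0 -1; 0 0 0 0 -1; 0 0 0.12 0 -1; 0 0 0.13 0 -1; 0 0 0 0 -1; 0 0 0 0 -1' 3
python3 -c "
from h import *
phi((165,220,80,50),(.085,.09,.097))"
```

```text
time: 33.75
ee_pos: [0.5404, 0.3022, 0.1714]
eef_rot: [0.79, 0.613, 0.001, 0.0]
ft_force: [-0.0, -0.3, 0.1]
width: 0.036
grip_force: 3.0
edge [208.4 246.6] u 0.0475 zG 0.1909
 L 0.085 phi 64 miss 0.1
 L 0.09 phi 67 miss 0.0
 L 0.097 phi 70 miss 0.1
```

```bash
python3 -m crank '-0.01 0 0.05 0 -1; -0.006 0 0.1 0 -1; 0 0 0.08 0 -1; 0 0 0.04 0 -1; 0 0 0 0 -1' 8
python3 - <<'E'
from h import *
phi((165,220,80,50),(.085,.09,.097))
t=grid("top",(195,230,32,28))
for u in(0,4,9.5,19):print(u,[proj(t,[.530+.252*u/1e3,.256+.968*u/1e3,z]).round(1)[0] for z in(.038,.05)])
E
```

```text
time: 34.3
ee_pos: [0.5384, 0.2985, 0.1146]
eef_rot: [0.79, 0.613, -0.001, -0.0]
ft_force: [0.2, -0.5, -0.2]
width: 0.036
grip_force: 8.0
edge [212.2 253.8] u 0.0436 zG 0.1346
 L 0.085 phi 72 miss 0.1
 L 0.09 phi 74 miss 0.0
 L 0.097 phi 76 miss 0.2
230 ................................
231 ................................
232 ................................
233 ................................
234 ................................
235 ................................
236 ................................
237 .....+..........................
238 .....++.........................
239 ....++++++......................
240 .....++.+.+.....................
241 ........++...+.++...............
242 ..........++.+..................
243 ..........++.++..++.+...........
244 ..........+..+...+.+.++.........
245 ..........++.+.++++..+..........
246 ...........++.+..+++++..........
247 ............+.+....++...........
248 ++..........+......+............
249 ++++.....+.++..+.+..............
250 .+++.+++........+...............
251 ++...+.+.++++...+++++...........
252 ........+..+..+....++...........
253 ...........+....++.+............
254 ...........++..+.++.............
255 ...............+.+..............
256 ................................
257 ................................
0 [np.float64(218.8), np.float64(217.6)]
4 [np.float64(217.2), np.float64(216.0)]
9.5 [np.float64(215.0), np.float64(213.8)]
19 [np.float64(211.3), np.float64(210.0)]
```

```bash
for i in 1 2; do :; done; python3 -m crank '-0.005 0 0.015 0 -1; -0.005 0 0.015 0 -1; -0.005 0 0.015 0 -1; 0 0 0 0 -1' 5; python3 -m crank '-0.006 0 0.015 0 -1; -0.006 0 0.015 0 -1; -0.006 0 0.015 0 -1; 0 0 0 0 -1'; python3 -m crank '-0.006 0 0.015 0 -1; -0.006 0 0.015 0 -1; -0.006 0 0.015 0 -1; 0 0 0 0 -1'; python3 -c "
from h import *
go(.5,.3,.08,-14.6);phi((165,220,80,50))"
```

```text
time: 34.8
ee_pos: [0.538, 0.2955, 0.1064]
eef_rot: [0.79, 0.613, -0.0, -0.0]
ft_force: [-0.1, 0.2, -0.5]
width: 0.0359
grip_force: 5.0
time: 35.2
ee_pos: [0.5374, 0.2926, 0.0978]
eef_rot: [0.79, 0.613, 0.0, -0.0]
ft_force: [-0.5, 0.6, 0.9]
width: 0.0358
grip_force: 5.0
time: 35.6
ee_pos: [0.5367, 0.29, 0.0893]
eef_rot: [0.79, 0.613, 0.001, -0.0]
ft_force: [0.2, 3.3, 3.4]
width: 0.0365
grip_force: 5.0
t 35.6 pos [0.5367 0.29   0.0893] th -14.39 | yaw 0.0024 then units x 0.0021 y -0.1901 z 0.0464 F [0.2 3.3 3.4] w 0.0365 g 5.0
edge [219.2 252.6] u 0.0345 zG 0.1083
 L 0.09 phi 72 miss 0.2
 L 0.097 phi 75 miss 0.1
```

```bash
python3 -m crank '0 0 -0.06 0 -1; 0.02 0 0 0 -1; 0.01 0 0 0 -1; 0 0 0 0 -1' 5; python3 -c "
from h import *
phi((165,220,80,50));grid('top',(195,236,32,22))"; python3 -m crank '0 0 0.02 0 -1; 0 0 0.02 0 -1; 0 0 0.02 0 -1; 0 0 0 0 -1'; python3 -m crank '-0.005 0 0.015 0 -1; -0.005 0 0.015 0 -1; 0 0 0 0 -1';python3 -m crank '-0.005 0 0.015 0 -1; -0.005 0 0.015 0 -1; 0 0 0 0 -1'
```

```text
time: 36.05
ee_pos: [0.5376, 0.2949, 0.1004]
eef_rot: [0.79, 0.613, -0.0, -0.0]
ft_force: [-1.1, 0.4, 0.2]
width: 0.0361
grip_force: 5.0
edge [217.1 249.6] u 0.0393 zG 0.1193
 L 0.09 phi 71 miss 0.1
 L 0.097 phi 74 miss 0.3
236 ..+.............................
237 ................................
238 .+..............................
239 .........++.....................
240 .......+........................
241 ........+++.+..+................
242 ............+.+.+...............
243 ...........+++.+...++...........
244 ............+...++++++..........
245 ..............+.++.+............
246 ..........+...+.+.....+.........
247 ..........+++.++++++............
248 .....................++.........
249 .........+...+.+..+.............
250 ......+...++.+.+.+..+...........
251 .....+...+.+..++....+...........
252 ........+..+++...+.+++..........
253 ...........++..++...+...........
254 .............+..+.+.............
255 ..................++............
256 ....................+...........
257 ................................
time: 36.55
ee_pos: [0.5374, 0.2944, 0.0878]
eef_rot: [0.79, 0.613, -0.001, -0.0]
ft_force: [0.1, 0.4, -0.6]
width: 0.036
grip_force: 5.0
time: 36.85
ee_pos: [0.5372, 0.2923, 0.0823]
eef_rot: [0.79, 0.613, -0.0, 0.0]
ft_force: [0.3, -1.2, -1.5]
width: 0.0359
grip_force: 5.0
time: 37.15
ee_pos: [0.5371, 0.2911, 0.0769]
eef_rot: [0.79, 0.613, 0.001, -0.0]
ft_force: [1.3, -0.2, 2.4]
width: 0.036
grip_force: 5.0
```

```bash
python3 -m crank '-0.004 0 0.01 0 -1; -0.004 0 0.01 0 -1; 0 0 0 0 -1' 5; python3 -m crank '-0.004 0 0.01 0 -1; -0.004 0 0.01 0 -1; 0 0 0 0 -1'; python3 -c "
from h import *
go(.5,.3,.08,-14.6);phi((165,220,80,50))"
```

```text
time: 37.45
ee_pos: [0.5369, 0.2901, 0.0733]
eef_rot: [0.79, 0.613, 0.001, -0.0]
ft_force: [-0.1, 1.6, 4.4]
width: 0.0362
grip_force: 5.0
time: 37.75
ee_pos: [0.5366, 0.2885, 0.0693]
eef_rot: [0.79, 0.613, 0.001, -0.0]
ft_force: [0.4, 1.3, 4.1]
width: 0.0362
grip_force: 5.0
t 37.8 pos [0.5366 0.2885 0.0693] th -14.41 | yaw 0.0021 then units x 0.0096 y -0.1915 z -0.0533 F [0.4 1.3 4.1] w 0.0362 g 5.0
edge [219.5 250.8] u 0.0330 zG 0.0883
 L 0.09 phi 76 miss 0.2
 L 0.097 phi 78 miss 0.2
```

```bash
python3 -m crank '0 0 0 0 0; 0 0 0 0 0.1; 0 0 0 0 0.1; 0 0 0 0 0.1; 0 0 -0.15 0 0.1; 0 0 -0.2 0 0.1; 0 0 -0.2 0 0.1; -0.2 0 -0.02 0 0.1; -0.25 0 0 0 0.1; -0.25 0 0 0 0.1'
python3 -m crank '-0.25 0.05 0 0 0.08; -0.25 0.1 0 0 0.08; -0.25 0.1 0 0 0.08; -0.1 0 0 -0.09 0.08; 0 0 0 -0.09 0.08; 0 0 0 0 0.08'
python3 - <<'E'
from h import *
t=grid("top",(170,225,60,35));s=grid("scene",(405,260,50,45))
rack(s);go(.547-.0013,-.2141,.12,1.7)
a=np.radians(70);rx=np.array([.252,.968,0]);up=np.array([0,0,1.])
for ph in(60,70):
    a=np.radians(ph)
    B=np.array([.530,.256,.010])+.001*rx;A=np.cos(a)*rx+np.sin(a)*up
    print(ph,"end",proj(t,B+.11*A).round(1),proj(s,B+.11*A).round(1))
E
```

```text
time: 38.8
ee_pos: [0.5007, 0.1507, 0.1828]
eef_rot: [0.79, 0.613, 0.0, 0.0]
ft_force: [0.8, -1.0, 0.8]
width: 0.0473
grip_force: 0.0
time: 39.4
ee_pos: [0.5061, -0.0171, 0.1827]
eef_rot: [0.696, 0.718, 0.0, -0.0]
ft_force: [0.2, -0.1, -0.2]
width: 0.0469
grip_force: 0.0
225 ............................................................
226 ............................................................
227 ............................................................
228 ............................................................
229 ............................................................
230 ............................................................
231 ............................................................
232 ............................................................
233 ............................................................
234 ............................................................
235 ........................#...................................
236 .......................###+.+...............................
237 ......................###+++++..............
[... 3678 characters left out ...]
.......................
301 ..................................................
302 ..................................................
303 ..................................................
304 ..................................................
 w -40 [-94, -59, -53, -46, -40, -31, -24, -2, 3, 14, 20, 42, 48, 59, 71, 78, 84, 101]
 w 0 [-94, -59, -53, -47, -41, -31, -24, 0, 18, 29, 36, 50, 58, 71, 78, 83, 100]
 w 40 [-94, -59, -54, -53, -47, -41, -32, -25, -3, 3, 14, 24, 32, 46, 58, 71, 78, 84, 99]
t 39.5 pos [ 0.5063 -0.0159  0.1827] th 1.56 | yaw -0.0015 then units x -0.9964 y 0.1675 z 0.3134 F [0.8 0.2 0.5] w 0.0471 g 0.0
60 end [188.6 239.3] [439.6 288.3]
70 end [194.9 240.9] [434.1 281.7]
```

```bash
python3 - <<'E'
from h import *
t=shot("top");s=shot("scene");X=tri(t,(191.7,242),s,(436.5,286));print("end",X,(X[:2]-[.530,.256])@[.252,.968], proj(t,X))
rx=np.array([.252,.968,0])
for ph,u0,z0 in((60,.004,.011),(64,.003,.011),(68,.002,.010),(55,-.002,.041),(60,0,.041)):
    a=np.radians(ph);B=np.array([.530,.256,z0])+u0*rx
    print(ph,z0,proj(t,B+.11*(np.cos(a)*rx+[0,0,np.sin(a)])).round(1),proj(s,B+.11*(np.cos(a)*rx+[0,0,np.sin(a)])).round(1))
E
```

```text
end [0.53937325 0.30291772 0.10043781] 0.04777841048470649 [192.23895697 241.78078431]
60 0.011 [187.2 238.9] [440.8 288.9]
64 0.011 [190.  239.6] [438.3 286. ]
68 0.01 [193.1 240.4] [435.6 283.3]
55 0.041 [183. 237.] [443.7 284.8]
60 0.041 [184.9 237.4] [441.9 282. ]
```

Opener1's end now triangulates to z≈0.100 at about 65°, which matches it fully down in the middle slot (17 mm lower than when propped). Next is opener2.

```bash
python3 -m crank '-0.2 0.05 0 -0.0015 0.08; -0.2 0.05 0 0 0.08; -0.2 0.05 0 0 0.08; -0.2 0.0175 0 0 0.08; -0.15 0 0 0 0.08; -0.046 0 0.05 0 0.08; 0 0 0.1 0 0.08; 0 0 0.1 0 0.08; 0 0 0 0 0.08; 0 0 0 0 0.08' 10
python3 -c "
from h import *
go(.5457,-.2141,.004,1.7)"
```

```text
time: 40.6
ee_pos: [0.5465, -0.2133, 0.1327]
eef_rot: [0.695, 0.719, -0.0, -0.0]
ft_force: [1.0, 0.2, -0.3]
width: 0.0469
grip_force: 0.0
t 40.6 pos [ 0.5465 -0.2133  0.1327] th 1.93 | yaw 0.0025 then units x -0.0037 y -0.0040 z 0.6435 F [ 1.   0.2 -0.3] w 0.0469 g 0.0
```

```bash
python3 -m crank '-0.004 -0.004 0.2 0.0025 0.08; 0 0 0.2 0 0.08; 0 0 0.06 0 0.08; 0 0 0.03 0 0.08; 0 0 0.03 0 0.08; 0 0 0 0 0.08' ; python3 -m crank '0 0 0.04 0 0.08; 0 0 0.04 0 0.08; 0 0 0.035 0 0.08; 0 0 0 0 0.08; 0 0 0 0 -1; 0 0 0 0 -1; 0 0 0 0 -1; 0 0 0 0 -1' 10
python3 -m crank '0 0 -0.05 0 -1; 0 0 -0.1 0 -1; 0 0 -0.2 0 -1; 0 0 -0.2 0 -1; 0 0 -0.2 0 -1; 0.05 0 -0.1 0 -1; 0.15 0 0 0 -1; 0.2 0 0 0 -1; 0.2 0 0 0 -1' 15
python3 -m crank '0.2 0 0 0 -1; 0.2 0 0 0 -1; 0.2 0 0 0 -1; 0.2 0 0 0.09 -1; 0.15 0 0 0.092 -1; 0.1 0 0 0 -1; 0 0 0 0 -1'
python3 -c "
from h import *
go(.5,.25,.18,-14.6)
for u,w in((40,0),):print(1)"
```

```text
time: 41.2
ee_pos: [0.5463, -0.2153, 0.0297]
eef_rot: [0.697, 0.717, 0.0, 0.001]
ft_force: [-0.4, 0.0, -0.3]
width: 0.0469
grip_force: 0.0
time: 42.0
ee_pos: [0.5457, -0.2153, 0.0059]
eef_rot: [0.697, 0.717, 0.0, 0.0]
ft_force: [-0.3, -0.6, 1.2]
width: 0.0361
grip_force: 10.0
time: 42.9
ee_pos: [0.5417, -0.0944, 0.1766]
eef_rot: [0.697, 0.717, 0.0, 0.0]
ft_force: [1.3, -0.4, -0.9]
width: 0.0359
grip_force: 15.0
time: 43.6
ee_pos: [0.5461, 0.1168, 0.176]
eef_rot: [0.789, 0.614, 0.0, -0.0]
ft_force: [0.7, -0.6, -1.4]
width: 0.0361
grip_force: 15.0
t 43.6 pos [0.5461 0.1168 0.176 ] th -14.20 | yaw 0.0045 then units x 0.5863 y -0.3908 z -0.0202 F [ 0.7 -0.6 -1.4] w 0.0361 g 15.0
1
```

```bash
python3 -m crank '0 0 0 0 -1; 0 0 -0.25 0 -1; 0 0 0 0 -1; 0 0 0.12 0 -1; 0 0 0.13 0 -1; 0 0 -0.25 0 -1; 0 0 0 0 -1; 0 0 0.12 0 -1; 0 0 0.13 0 -1; 0 0 0 0 -1' 3
python3 -c "
from h import *
phi((240,205,90,60),(.097,));grid('top',(245,215,65,42));go(.5,.25,.18,-14.6)"
```

```text
time: 44.6
ee_pos: [0.5446, 0.1119, 0.1736]
eef_rot: [0.792, 0.611, -0.002, -0.0]
ft_force: [-0.5, 0.8, -0.6]
width: 0.036
grip_force: 3.0Traceback (most recent call last):
  File "<string>", line 3, in <module>
    phi((240,205,90,60),(.097,));grid('top',(245,215,65,42));go(.5,.25,.18,-14.6)
    ~~~^^^^^^^^^^^^^^^^^^^^^^^^^
  File "h.py", line 67, in phi
    m=(((H<14)|(H>174))&(S>125)&(V>40)&k).astype(np.uint8)*255;q=pts(m,1)[0];b=cv2.boxPoints(cv2.minAreaRect(q));e=b[np.argsort(b[:,0])][-2:].mean(0)
                                                                 ~~~~~~~~^^^
IndexError: list index out of range
```

```bash
python3 -c "
from h import *
go(.5718,.2658,.18,-14.6)"; python3 -m crank '0.1 0 0 0 -1; 0.15 0 0 0 -1; 0.2 0 0 0 -1; 0.2 0 0 0 -1; 0.1 0 0 0 -1; 0.03 0 0 0 -1; 0 0 0 0 -1' 12
python3 -c "
from h import *
go(.5718,.2658,.18,-14.6);phi((185,215,70,50),(.097,));grid('top',(190,215,60,45))"
```

```text
t 44.6 pos [0.5455 0.1122 0.1754] th -14.74 | yaw -0.0016 then units x 0.7766 y -0.0662 z -0.0228 F [-0.1  0.6 -1. ] w 0.0361 g 3.0
time: 45.35
ee_pos: [0.5859, 0.2653, 0.1766]
eef_rot: [0.791, 0.611, 0.0, 0.0]
ft_force: [-0.4, 0.3, -1.4]
width: 0.036
grip_force: 12.0
t 45.4 pos [0.5859 0.2653 0.1766] th -14.62 | yaw -0.0003 then units x -0.0155 y -0.0686 z -0.0172 F [-0.4  0.3 -1.4] w 0.0360 g 12.0
edge [218.  248.5] u 0.0217 zG 0.1955
 L 0.097 phi 83 miss 0.1
215 .......................+....................................
216 ....................+.......................................
217 ......................+.....................................
218 ..................................+..+......................
219 .........+...........+......................................
220 ......................................++....................
221 ....................+.......................................
222 ....................+.......................................
223 ...................++.................................+.....
224 ...................+.........................
[... 1590 characters left out ...]
.............++..+++..............................
250 ......+++++............+...+.+..............................
251 .........+..+++........+++.+................................
252 ............+++.++.++.+.++..................................
253 ..............+++++..+..++.++...............................
254 .................+..+...+.+.................................
255 .....................+.+..+++...............................
256 .......................+++..................................
257 .........................+..................................
258 ............................................................
259 ............................................................
```

```bash
python3 - <<'E'
from h import *
t=shot("top");s=shot("scene")
st=read_state();M=R.from_quat(st["eef_rot"]).as_matrix();G=st["ee_pos"]-.019*M[:,2]
for c in(t,s):
    print("G",proj(c,G).round(),[proj(c,G-.097*(np.cos(np.radians(f))*M[:,0]-np.sin(np.radians(f))*M[:,2])).round().tolist() for f in(0,30,60,80)])
im=t["img"].astype(int)
for y in range(208,246,3): print(y," ".join("%d/%d"%(im[y,x,2],im[y,x,0]) for x in range(194,262,4)))
E
```

```text
G [200. 214.] [[244.0, 226.0], [242.0, 229.0], [230.0, 227.0], [218.0, 224.0]]
G [418. 276.] [[383.0, 247.0], [385.0, 261.0], [396.0, 278.0], [406.0, 290.0]]
208 26/23 17/19 60/33 50/48 108/65 153/88 138/79 84/50 85/52 90/56 87/51 78/46 84/50 83/49 99/57 163/93 165/94
211 20/15 17/23 68/31 42/43 105/57 106/63 83/47 83/49 85/51 82/50 76/44 82/48 83/50 84/50 87/53 159/90 161/92
214 18/21 20/20 63/30 43/43 63/35 69/40 82/48 82/48 76/39 80/51 82/49 80/48 82/49 81/47 80/49 133/78 149/85
217 25/27 37/29 54/41 65/62 64/39 75/45 92/61 57/31 73/43 88/52 92/56 91/54 89/54 89/51 91/54 148/83 171/97
220 10/10 60/38 47/45 74/72 56/27 95/63 106/71 91/58 47/26 60/39 60/34 78/46 89/52 89/53 89/52 106/63 166/95
223 10/11 38/31 34/31 53/28 61/30 103/66 102/68 95/63 94/62 99/65 103/69 98/65 50/30 64/37 83/50 88/50 171/96
226 32/30 34/32 20/26 30/19 60/35 103/67 102/66 98/65 99/65 103/67 105/71 98/65 87/57 47/25 86/53 69/35 118/66
229 38/29 27/26 25/27 61/39 76/47 102/68 97/64 97/65 95/64 102/67 105/69 95/62 95/63 98/66 99/66 78/52 67/35
232 45/27 32/33 23/21 148/96 104/68 105/70 98/65 95/62 100/66 105/69 102/68 97/64 95/62 102/69 100/65 91/59 165/105
235 47/30 29/30 21/21 142/91 105/69 106/72 96/63 97/62 104/67 104/70 103/68 96/63 96/66 101/65 100/66 100/66 177/111
238 89/47 50/37 53/30 107/68 103/65 100/66 98/63 102/67 101/66 107/71 97/62 99/66 105/70 105/71 99/66 92/60 116/74
241 64/45 76/54 76/40 68/35 70/37 90/58 97/65 102/65 106/69 103/68 94/60 97/64 106/70 98/63 93/61 103/66 107/71
244 38/36 108/72 159/102 95/62 68/37 61/29 66/37 100/66 105/68 104/68 95/60 94/62 104/70 97/64 97/62 107/68 113/72
```

```bash
cat >> h.py <<'E'
def tipmap(roi,n="top"):
    c=shot(n);im=cv2.GaussianBlur(c["img"],(3,3),0).astype(float);x,y,w,hh=roi
    m=(im[...,0]<.555*im[...,2])&(im[...,2]>38)&(im[...,1]<.76*im[...,2])
    for yy in range(y,y+hh): print("%d %s"%(yy,"".join("#" if m[yy,xx] else "." for xx in range(x,x+w))))
    s=read_state();M=R.from_quat(s["eef_rot"]).as_matrix();G=s["ee_pos"]-.019*M[:,2];xt=M[:,0];up=-M[:,2]
    print("u %.1f zG %.1f w %.1f"%((G[:2]-[.530,.256])@[252,968],G[2]*1e3,(G[:2]-[.530,.256])@[-968,252]))
    for f in(60,65,70,75,80,85,90):
        a=np.radians(f);print(f,proj(c,G-.097*(np.cos(a)*xt+np.sin(a)*up)+.006*(np.cos(a)*up-np.sin(a)*xt)).round(1),end=" ")
E
python3 -c "
from h import *
tipmap((194,205,40,32));go(.5718,.2658,.18,-14.6)"
```

```text
205 ........................................
206 ........................................
207 .........#..............................
208 .........#..............................
209 ........##..............................
210 ........##..............................
211 ........#...............................
212 .......##...............................
213 .......#........###.....................
214 .......#.......#####....................
215 ......##........####....................
216 ......#.........####....................
217 ......#..........###....................
218 .....##..........##...........###.......
219 .....##..........##...........####......
220 .....#..........###..............#......
221 ................###.....................
222 ...............###......................
223 ..............###.......................
224 ..............###.......................
225 ..............###.......................
226 ..............###.......................
227 ..............##........................
228 ..............##........................
229 ........................................
230 ........................................
231 ........................................
232 ........................................
233 ........................................
234 ........................................
235 ........................................
236 ........................................
u 21.1 zG 195.3 w -52.0
60 [231.9 227.5] 65 [229.2 226.9] 70 [226.4 226.3] 75 [223.3 225.6] 80 [220.2 224.8] 85 [216.9 223.9] 90 [213.4 223. ] t 45.6 pos [0.5856 0.2633 0.1763] th -14.80 | yaw -0.0022 then units x -0.0055 y -0.0699 z -0.0186 F [ 0.3 -0.3 -0.6] w 0.0363 g 12.0
```

```bash
python3 -m crank '-0.05 0 0 0 -1; -0.1 0 0 0 -1; -0.1 -0.03 0 0 -1; -0.05 -0.03 0 0 -1; 0 -0.01 0.05 0 -1; 0 0 0.1 0 -1; 0 0 0.07 0 -1; 0 0 0 0 -1' 12
python3 -c "
from h import *
tipmap((210,215,45,32))"
```

```text
time: 46.4
ee_pos: [0.5552, 0.2106, 0.1292]
eef_rot: [0.791, 0.611, -0.002, -0.0]
ft_force: [-0.4, 0.9, -0.6]
width: 0.036
grip_force: 12.0
215 .............................................
216 .............................................
217 .............................................
218 .............................................
219 .............................................
220 .............................................
221 .............................................
222 .............................................
223 .................................#...........
224 .................................##..........
225 .............................................
226 .............................................
227 .............................................
228 .............................................
229 .............................................
230 .............................................
231 .............................................
232 .............................................
233 .............................................
234 .............................................
235 .............................................
236 .............................................
237 .............................................
238 .............................................
239 .............................................
240 .............................................
241 .............................................
242 .............................................
243 .............................................
244 .............................................
245 .............................................
246 .............................................
u -37.4 zG 149.6 w -36.6
60 [257.7 243.8] 65 [255.  243.2] 70 [252.1 242.6] 75 [249.1 241.9] 80 [246.  241.1] 85 [242.8 240.2] 90 [239.5 239.3]
```

```bash
python3 -m crank '-0.005 0 0.03 0 -1; 0 0 0.03 0 -1; 0 0 0 0 -1' 5; python3 -m crank '0 0 0.02 0 -1; 0 0 0.02 0 -1; 0 0 0 0 -1'; python3 -m crank '0 0 0.02 0 -1; 0 0 0 0 -1'; python3 -m crank '0 0 0.02 0 -1; 0 0 0 0 -1'
```

```text
time: 46.75
ee_pos: [0.5561, 0.2092, 0.1191]
eef_rot: [0.792, 0.611, -0.0, -0.0]
ft_force: [0.3, -0.6, 0.1]
width: 0.0359
grip_force: 5.0
time: 47.05
ee_pos: [0.5561, 0.2091, 0.1112]
eef_rot: [0.792, 0.611, -0.0, -0.0]
ft_force: [-0.1, -0.1, -0.6]
width: 0.0361
grip_force: 5.0
time: 47.25
ee_pos: [0.5561, 0.2092, 0.1073]
eef_rot: [0.792, 0.611, -0.0, -0.0]
ft_force: [0.0, -1.2, -0.1]
width: 0.036
grip_force: 5.0
time: 47.45
ee_pos: [0.5561, 0.2092, 0.1032]
eef_rot: [0.792, 0.611, -0.0, -0.0]
ft_force: [0.0, 0.2, -1.5]
width: 0.0358
grip_force: 5.0
```

```bash
python3 -m crank '0.01 0 0.02 0 -1; 0.02 0 0.01 0 -1; 0 0 0 0 -1' 4; python3 -m crank '0.02 0 0.01 0 -1; 0.02 0 0.02 0 -1; 0 0 0 0 -1'; python3 -m crank '0.02 0 0.02 0 -1; 0.02 0 0.02 0 -1; 0 0 0 0 -1'; python3 -c "
from h import *
go(.5,.25,.08,-14.6)
tipmap((215,215,45,30))"
```

```text
time: 47.75
ee_pos: [0.5577, 0.216, 0.0973]
eef_rot: [0.791, 0.611, -0.0, -0.0]
ft_force: [-0.7, -0.3, -1.4]
width: 0.0361
grip_force: 4.0
time: 48.05
ee_pos: [0.5596, 0.2237, 0.0911]
eef_rot: [0.791, 0.611, -0.0, -0.0]
ft_force: [-0.4, -0.3, -1.3]
width: 0.0362
grip_force: 4.0
time: 48.35
ee_pos: [0.5622, 0.2316, 0.0835]
eef_rot: [0.791, 0.611, 0.0, -0.0]
ft_force: [0.7, 0.6, 1.4]
width: 0.036
grip_force: 4.0
t 48.4 pos [0.5622 0.2316 0.0835] th -14.64 | yaw -0.0004 then units x 0.0105 y -0.3239 z 0.0176 F [0.7 0.6 1.4] w 0.0360 g 4.0
215 .............................................
216 .............................................
217 .............................................
218 .............................................
219 .............................................
220 .............................................
221 .............................................
222 .............................................
223 .............................................
224 .................................##..........
225 .............................................
226 ....
[... 385 characters left out ...]
......
234 .....................######..................
235 .......................######................
236 .......................######................
237 .......................######................
238 .......................######................
239 .......................#####.................
240 .......................#####.................
241 ......................#####..................
242 .................##########..................
243 .................##########..................
244 ..................########...................
u -16.0 zG 102.7 w -37.3
60 [252.  243.8] 65 [249.5 243.2] 70 [246.7 242.6] 75 [243.9 241.9] 80 [240.9 241.1] 85 [237.8 240.3] 90 [234.7 239.4]
```

```bash
python3 -m crank '0 0 0.015 0 -1; 0 0 0.015 0 -1; 0 0 0 0 -1' 4; python3 -m crank '0 0 0.015 0 -1; 0 0 0 0 -1'; python3 -m crank '0 0 0 0 0; 0 0 0 0 0; 0 0 0 0 0.05; 0 0 -0.1 0 0.05; 0 0 -0.2 0 0.05; 0 0 -0.2 0 0.05; -0.2 0 -0.05 0 0.05; -0.25 0 0 0 0.05; -0.25 0 0 0 0.05; -0.25 0 0 0 0.05'
python3 -m crank '-0.25 0 0 0 0.08; -0.25 0.05 0 0 0.08; -0.25 0 0 -0.09 0.08; 0 0 0 -0.09 0.08; 0 0 0 0 0.08'
python3 - <<'E'
from h import *
t=grid("top",(185,222,65,36));s=grid("scene",(375,250,65,45))
rack(s)
go(.4205,-.218,.12,1.7)
rx=np.array([.252,.968,0]);ry=np.array([-.968,.252,0])
for ph,u0,z0 in((60,.004,.011),(65,.003,.011),(70,.002,.010),(55,-.002,.041)):
    a=np.radians(ph);B=np.array([.530,.256,z0])+(u0-.046)*rx-.0373*ry
    print(ph,z0,proj(t,B+.11*(np.cos(a)*rx+[0,0,np.sin(a)])).round(1),proj(s,B+.11*(np.cos(a)*rx+[0,0,np.sin(a)])).round(1))
E
```

```text
time: 48.7
ee_pos: [0.5621, 0.2308, 0.0779]
eef_rot: [0.792, 0.611, 0.0, -0.0]
ft_force: [1.7, 0.8, 2.1]
width: 0.0363
grip_force: 4.0
time: 48.9
ee_pos: [0.5621, 0.2307, 0.0749]
eef_rot: [0.792, 0.611, 0.0, -0.0]
ft_force: [0.0, 0.9, 2.8]
width: 0.0357
grip_force: 4.0
time: 49.9
ee_pos: [0.5128, 0.0449, 0.1846]
eef_rot: [0.792, 0.611, 0.0, -0.0]
ft_force: [0.5, -0.7, 0.8]
width: 0.046
grip_force: 0.0
time: 50.4
ee_pos: [0.4856, -0.0987, 0.1848]
eef_rot: [0.7, 0.714, 0.0, -0.0]
ft_force: [0.5, 1.2, 0.0]
width: 0.047
grip_force: 0.0
222 .................................................................
223 .........................................................+.......
224 ..................................#.......................++++...
225 .................................###++.....................+.+...
226 .................................###++++.........................
227 .................................###+.++++.......................
228 .................................##++++++++......................
229 ................................###++.++++++++...................
23
[... 4940 characters left out ...]
+++.++++.+++......+........
293 ++.................................+++.++++.+....................
294 ++...................................+...........................
 w -40 [-94, -59, -53, -45, -30, -18, -11, 5, 14, 20, 42, 48, 59, 71, 78, 84, 101]
 w 0 [-94, -59, -53, -47, -41, -29, -19, -7, 0, 18, 29, 36, 50, 59, 71, 78, 83, 101]
 w 40 [-94, -59, -53, -47, -41, -32, -25, -3, 2, 14, 24, 32, 46, 58, 71, 78, 84, 99]
t 50.5 pos [ 0.4862 -0.0967  0.1846] th 0.93 | yaw -0.0086 then units x -0.5965 y -0.3466 z 0.3232 F [ 0.3 -0.   0.3] w 0.0472 g 0.0
60 0.011 [211.5 228.7] [413.9 286.7]
65 0.011 [215.1 229.5] [410.9 283.1]
70 0.01 [219.  230.5] [407.6 279.8]
55 0.041 [207.9 226.6] [416.3 282.5]
```

Opener2's end is at top (216,231) / scene (410,283), matching fully seated at about 66° in the right slot. Now opener4.

```bash
python3 -m crank '-0.15 -0.08 0 -0.0086 0.08; -0.2 -0.1 0 0 0.08; -0.15 -0.1 0 0 0.08; -0.09 -0.06 0 0 0.08; 0 0 0.1 0 0.08; 0 0 0.1 0 0.08; 0 0 0.1 0 0.08; 0 0 0 0 0.08; 0 0 0 0 0.08' 10
python3 -c "
from h import *
go(.4217,-.2178,.004,1.7)"
```

```text
time: 51.4
ee_pos: [0.4219, -0.217, 0.125]
eef_rot: [0.696, 0.718, -0.001, -0.0]
ft_force: [0.4, -0.7, 0.5]
width: 0.0469
grip_force: 0.0
t 51.4 pos [ 0.4219 -0.217   0.125 ] th 1.84 | yaw 0.0015 then units x -0.0040 y -0.0011 z 0.6051 F [ 0.4 -0.7  0.5] w 0.0469 g 0.0
```

```bash
python3 -m crank '-0.004 -0.001 0.2 0.0015 0.08; 0 0 0.2 0 0.08; 0 0 0.05 0 0.08; 0 0 0.03 0 0.08; 0 0 0 0 0.08' ; python3 -m crank '0 0 0.04 0 0.08; 0 0 0.04 0 0.08; 0 0 0.04 0 0.08; 0 0 0 0 0.08; 0 0 0 0 -1; 0 0 0 0 -1; 0 0 0 0 -1; 0 0 0 0 -1' 10
python3 -m crank '0 0 -0.05 0 -1; 0 0 -0.1 0 -1; 0 0 -0.2 0 -1; 0 0 -0.2 0 -1; 0 0 -0.2 0 -1; 0.05 0.02 -0.15 0 -1; 0.15 0.05 0 0 -1; 0.2 0.1 0 0 -1; 0.2 0.1 0 0 -1' 15
python3 -m crank '0.2 0.1 0 0 -1; 0.2 0.05 0 0 -1; 0.2 0 0 0.09 -1; 0.2 0 0 0.09 -1; 0.15 0 0 0 -1; 0.1 0 0 0 -1; 0 0 0 0 -1'
python3 -c "
from h import *
go(.4855,.2278,.18,-14.6)"
```

```text
time: 51.9
ee_pos: [0.4222, -0.2185, 0.0298]
eef_rot: [0.696, 0.718, 0.0, 0.0]
ft_force: [1.1, -0.3, 0.9]
width: 0.047
grip_force: 0.0
time: 52.7
ee_pos: [0.4216, -0.2184, 0.0049]
eef_rot: [0.696, 0.718, 0.0, 0.0]
ft_force: [-0.1, -1.2, 1.5]
width: 0.036
grip_force: 10.0
time: 53.6
ee_pos: [0.4721, -0.0956, 0.1858]
eef_rot: [0.697, 0.717, 0.001, -0.0]
ft_force: [0.7, 0.1, -0.1]
width: 0.0358
grip_force: 15.0
time: 54.3
ee_pos: [0.5149, 0.1137, 0.1849]
eef_rot: [0.788, 0.616, -0.0, 0.0]
ft_force: [0.3, -0.1, -0.5]
width: 0.0359
grip_force: 15.0
t 54.3 pos [0.5149 0.1137 0.1849] th -13.97 | yaw 0.0069 then units x 0.5150 y -0.2860 z 0.0246 F [ 0.3 -0.1 -0.5] w 0.0359 g 15.0
```

```bash
python3 -m crank '0 0 0 0.007 -1; 0 0 -0.25 0 -1; 0 0 0 0 -1; 0 0 0.12 0 -1; 0 0 0.13 0 -1; 0 0 -0.25 0 -1; 0 0 0 0 -1; 0 0 0.12 0 -1; 0 0 0.13 0 -1; 0 0 0 0 -1' 3
python3 -m crank '0 -0.1 0 0 -1; 0 -0.12 0 0 -1; 0 -0.06 0 0 -1; 0.1 0 0 0 -1; 0.15 0 0 0 -1; 0.15 0 0 0 -1; 0.08 0 0 0 -1; 0.03 0 0 0 -1; 0 0 0 0 -1' 12
python3 -c "
from h import *
go(.4855,.2278,.12,-14.6);tipmap((215,240,65,40))"
```

```text
time: 55.3
ee_pos: [0.5132, 0.1093, 0.1826]
eef_rot: [0.793, 0.609, -0.002, -0.0]
ft_force: [-0.8, -0.7, -1.0]
width: 0.0362
grip_force: 3.0
time: 56.2
ee_pos: [0.487, 0.2235, 0.1851]
eef_rot: [0.793, 0.61, -0.0, 0.0]
ft_force: [-0.4, -0.0, -0.4]
width: 0.0351
grip_force: 12.0
t 56.2 pos [0.487  0.2235 0.1851] th -14.87 | yaw -0.0030 then units x 0.0189 y -0.0128 z 0.3255 F [-0.4 -0.  -0.4] w 0.0351 g 12.0
240 .....................#######.....................................
241 .....................######......................................
242 ....................#######......................................
243 ....................#######......................................
244 ....................#######......................................
245 ....................######.......................................
246 ......................####.......................................
247 ........................#........................................
248 .................................................................
249 ........................................................
[... 1552 characters left out ...]
2 .................................................................
273 .................................................................
274 .................................................................
275 .................................................................
276 .................................................................
277 .................................................................
278 .................................................................
279 .................................................................
u -43.0 zG 204.0 w 33.3
60 [247.3 271.5] 65 [244.5 270.7] 70 [241.5 269.9] 75 [238.4 269. ] 80 [235.1 268.1] 85 [231.7 267.1] 90 [228.2 266.1]
```

```bash
python3 -c "
from h import *
tipmap((375,215,70,65),'scene')
tipmap((205,245,35,35),'top')"
```

```text
215 ########..............................................................
216 #######...............................................................
217 #######...............................................................
218 ######................................................................
219 #####...........................................##....................
220 #####...........................................##....................
221 ####..................................................................
222 ####..................................................................
223 ###...................................................................
224 ##....................................................................
225 #.....................................................................
226 ##..............................................................#.....
227 #..............................................................##..#..
228 #.....................................................................
229 ###...........................................
[... 4760 characters left out ...]
6 .............#.....................
267 ...................................
268 ...................................
269 ............#......................
270 ............#......................
271 ...................................
272 ...................................
273 ...................................
274 ...................................
275 ...................................
276 ...................................
277 ...................................
278 ...................................
279 ...................................
u -43.3 zG 204.0 w 33.3
60 [247.4 271.5] 65 [244.6 270.8] 70 [241.6 269.9] 75 [238.5 269. ] 80 [235.2 268.1] 85 [231.8 267.1] 90 [228.3 266.1]
```

Scene shows the tip near (420,257), so it swung past vertical to about 100°. I'll raise, back off to the right, and use a sideways jerk to swing it back.

```bash
python3 -m crank '-0.1 0 -0.1 0 -1; -0.15 0 -0.1 0 -1; -0.15 0 0 0 -1; -0.05 0 0 0 -1; 0 0 0 0 -1' 12; python3 -m crank '0 0 0 0 -1; 0.25 0 0 0 -1; 0.12 0 0 0 -1; 0.06 0 0 0 -1; 0.02 0 0 0 -1; 0 0 0 0 -1' 3; python3 -m crank '0 0 0.08 0 -1; 0 0 0.12 0 -1; 0 0 0 0 -1; 0 0 0 0 -1' 12
python3 -c "
from h import *
tipmap((375,225,60,45),'scene')
tipmap((205,245,55,38),'top')"
```

```text
time: 56.85
ee_pos: [0.4635, 0.1353, 0.225]
eef_rot: [0.793, 0.609, 0.001, -0.001]
ft_force: [0.4, 0.8, -0.6]
width: 0.0359
grip_force: 12.0
time: 57.45
ee_pos: [0.4867, 0.2238, 0.2244]
eef_rot: [0.793, 0.61, -0.0, 0.0]
ft_force: [-0.3, -0.9, -0.8]
width: 0.0358
grip_force: 3.0
time: 57.85
ee_pos: [0.4867, 0.2231, 0.1853]
eef_rot: [0.793, 0.609, -0.0, -0.0]
ft_force: [-0.1, 0.4, 0.1]
width: 0.0363
grip_force: 12.0
225 ..#.........................................................
226 ............................................................
227 ............................................................
228 #...........................................................
229 ......#.....................................................
230 ............................................................
231 ............................................................
232 ............................................................
233 .##.........................................................
234 ............................................................
235 ............................
[... 4108 characters left out ...]
.................
274 .......................................................
275 .......................................................
276 .......................................................
277 .......................................................
278 .......................................................
279 .......................................................
280 .......................................................
281 .......................................................
282 .......................................................
u -41.9 zG 205.1 w 33.3
60 [246.7 271.2] 65 [243.9 270.4] 70 [240.9 269.6] 75 [237.7 268.7] 80 [234.5 267.8] 85 [231.  266.8] 90 [227.5 265.8]
```

Now hanging vertical (top edge at px (227,267)), so I'll repeat opener2's insertion.

```bash
python3 -m crank '0.015 0 0.05 0 -1; 0 0 0.1 0 -1; 0 0 0.1 0 -1; 0 0 0.03 0 -1; 0 0 0 0 -1' 12; python3 -m crank '0 0 0.03 0 -1; 0 0 0.03 0 -1; 0 0 0 0 -1' 5; python3 -m crank '0 0 0.02 0 -1; 0 0 0.02 0 -1; 0 0 0 0 -1'; python3 -m crank '0 0 0.02 0 -1; 0 0 0 0 -1'; python3 -m crank '0 0 0.02 0 -1; 0 0 0 0 -1';python3 -c "
from h import *
go(.4855,.2278,.1032,-14.6)"
```

```text
time: 58.45
ee_pos: [0.4871, 0.2269, 0.1282]
eef_rot: [0.792, 0.61, -0.001, 0.0]
ft_force: [0.9, -0.3, -0.6]
width: 0.0354
grip_force: 12.0
time: 58.75
ee_pos: [0.4873, 0.227, 0.1163]
eef_rot: [0.792, 0.61, -0.0, -0.0]
ft_force: [-1.0, -0.2, -0.5]
width: 0.036
grip_force: 5.0
time: 59.05
ee_pos: [0.4872, 0.2269, 0.1082]
eef_rot: [0.793, 0.61, -0.0, -0.0]
ft_force: [-0.2, 0.1, -0.2]
width: 0.036
grip_force: 5.0
time: 59.25
ee_pos: [0.4872, 0.227, 0.1043]
eef_rot: [0.793, 0.61, -0.0, -0.0]
ft_force: [-0.1, 0.7, -0.0]
width: 0.0361
grip_force: 5.0
time: 59.45
ee_pos: [0.4873, 0.2269, 0.1003]
eef_rot: [0.793, 0.61, -0.0, -0.0]
ft_force: [-0.1, -0.2, -1.4]
width: 0.0356
grip_force: 5.0
t 59.5 pos [0.4873 0.2269 0.1003] th -14.84 | yaw -0.0027 then units x 0.0021 y -0.0097 z -0.0145 F [-0.1 -0.2 -1.4] w 0.0356 g 5.0
```

```bash
python3 -m crank '0.02 0 0.01 0 -1; 0.02 0 0.01 0 -1; 0 0 0 0 -1' 4; python3 -m crank '0.02 0 0.01 0 -1; 0.02 0 0.02 0 -1; 0 0 0 0 -1'; python3 -m crank '0.02 0 0.02 0 -1; 0.01 0 0.02 0 -1; 0 0 0 0 -1'; python3 -m crank '0 0 0.015 0 -1; 0 0 0.015 0 -1; 0 0 0 0 -1'; python3 -c "
from h import *
tipmap((215,245,45,30))"
```

```text
time: 59.75
ee_pos: [0.4894, 0.2356, 0.0964]
eef_rot: [0.792, 0.61, -0.0, -0.0]
ft_force: [-0.6, -0.3, -0.5]
width: 0.0359
grip_force: 4.0
time: 60.05
ee_pos: [0.4913, 0.2432, 0.0901]
eef_rot: [0.792, 0.61, -0.0, -0.0]
ft_force: [0.1, 0.2, -0.4]
width: 0.036
grip_force: 4.0
time: 60.35
ee_pos: [0.4935, 0.2491, 0.0827]
eef_rot: [0.792, 0.61, 0.0, -0.0]
ft_force: [-0.2, 0.3, 2.0]
width: 0.036
grip_force: 4.0
time: 60.65
ee_pos: [0.4933, 0.2484, 0.0768]
eef_rot: [0.793, 0.61, 0.0, -0.0]
ft_force: [1.0, 0.1, 1.8]
width: 0.0359
grip_force: 4.0
245 ...................#######...................
246 ......................####...................
247 .......................###...................
248 .............................................
249 .............................................
250 .............................................
251 .............................................
252 .............................................
253 .............................................
254 .............................................
255 .............................................
256 .
[... 386 characters left out ...]
........
264 ..............######.........................
265 ..............######.........................
266 ..............######.........................
267 ..............######.........................
268 ..............#####..........................
269 ..............#####..........................
270 .............######..........................
271 .........#########...........................
272 ........##########...........................
273 ........##########...........................
274 ............#####............................
u -16.7 zG 95.8 w 33.6
60 [244.2 272. ] 65 [241.6 271.3] 70 [238.9 270.6] 75 [236.1 269.8] 80 [233.1 269. ] 85 [230.1 268.1] 90 [226.9 267.2]
```

```bash
python3 -m crank '0 0 0.015 0 -1; 0 0 0 0 -1'; python3 -m crank '0 0 0 0 0; 0 0 0 0 0; 0 0 0 0 0.05; 0 0 -0.1 0 0.05; 0 0 -0.2 0 0.05; 0 0 -0.2 0 0.05; -0.2 0.05 -0.05 0 0.2; -0.25 0.05 0 0 0.2; -0.25 0.05 0 0 0.2; -0.25 0.05 0 0 0.2' 60
python3 -m crank '0 0 0 -0.085 0.2; 0 0 0 -0.085 0.2; 0 0 0 0 0.2'
python3 - <<'E'
from h import *
t=grid("top",(185,222,65,60));s=grid("scene",(375,250,65,45))
rack(s);go(.511,-.1064,.0384,.1)
rx=np.array([.252,.968,0]);ry=np.array([-.968,.252,0])
for ph,u0,z0 in((60,.004,.011),(65,.003,.011),(70,.002,.010),(55,-.002,.041)):
    a=np.radians(ph);B=np.array([.530,.256,z0])+(u0-.046)*rx+.0336*ry
    print(ph,z0,proj(t,B+.11*(np.cos(a)*rx+[0,0,np.sin(a)])).round(1),proj(s,B+.11*(np.cos(a)*rx+[0,0,np.sin(a)])).round(1))
E
```

```text
time: 60.9
ee_pos: [0.4933, 0.2484, 0.0738]
eef_rot: [0.793, 0.61, 0.0, -0.0]
ft_force: [0.7, 1.1, 3.0]
width: 0.0358
grip_force: 4.0
time: 61.9
ee_pos: [0.4827, 0.0555, 0.1837]
eef_rot: [0.792, 0.61, 0.0, -0.0]
ft_force: [0.9, -0.3, 0.7]
width: 0.0519
grip_force: 0.0
time: 62.2
ee_pos: [0.4831, 0.057, 0.1837]
eef_rot: [0.704, 0.71, 0.0, -0.0]
ft_force: [0.2, 0.2, 0.8]
width: 0.0527
grip_force: 0.0
222 .................................................................
223 .................................................................
224 ...................................#.............................
225 .................................####+...........................
226 .................................###++++.........................
227 .................................###+++++........................
228 ................................####++++.+++.....................
229 ................................###+++++++++.+...................
230 ................................###++.....++++.+.................
231 ................................##+++......++++++.+.............
[... 6479 characters left out ...]
.++++..++.++++..++...+.+++#.....
293 ++..................................++.+++++++...................
294 ++...............................................................
 w -40 [-94, -59, -53, -45, -29, -19, -11, 5, 14, 20, 42, 48, 59, 72, 78, 84, 101]
 w 0 [-94, -59, -53, -47, -41, -29, -19, -7, 0, 18, 19, 29, 36, 51, 58, 71, 78, 84, 100]
 w 40 [-94, -59, -54, -46, -35, -27, -12, 1, 14, 24, 32, 46, 58, 71, 78, 83, 99]
t 62.3 pos [0.4831 0.0575 0.1836] th 0.24 | yaw 0.0016 then units x -0.8195 y 0.1379 z 0.7262 F [ 0.8 -0.5 -1. ] w 0.0522 g 0.0
60 0.011 [201.9 258.7] [433.9 266.3]
65 0.011 [205.4 259.6] [431.  262.8]
70 0.01 [209.3 260.7] [427.8 259.5]
55 0.041 [198.  257.2] [436.6 261.8]
```

All three blanks match fully seated at about 65°. Next, where the keeper is now:

```bash
python3 - <<'E'
from h import *
t=shot("top");s=shot("scene")
P=[.511,-.1064,.034]
print("expected",proj(t,P).round(1),proj(s,P).round(1))
for c,r in((t,(335,190,70,150)),(s,(225,160,130,130))):
    m=cv2.morphologyEx(mask(c,"red",r),cv2.MORPH_CLOSE,np.ones((9,9)));q=cv2.convexHull(pts(m)[0]);e=cv2.minAreaRect(q);print(e)
    a=cv2.boxPoints(e);L=sorted([(np.linalg.norm(a[i]-a[(i+1)%4]),i) for i in range(4)])
    i=L[0][1];m1=(a[i]+a[(i+1)%4])/2;m2=(a[(i+2)%4]+a[(i+3)%4])/2
    p,q2=plane(c,m1,.034),plane(c,m2,.034);d=p-q2;print("centre",((p+q2)/2).round(4),"len",np.linalg.norm(d).round(4),"ang",np.degrees(np.arctan2(d[1],d[0])).round(2))
E
```

```text
expected [369.5 261.2] [290.5 216. ]
((368.5, 264.0), (15.0, 112.0), 0.0)
centre [ 0.5065 -0.104   0.034 ] len 0.2689 ang 0.42
((291.59814453125, 217.56927490234375), (14.417080879211426, 95.96969604492188), 35.21759033203125)
centre [ 0.5075 -0.1014  0.034 ] len 0.2738 ang -179.59
```

```bash
python3 -m crank '-0.2 0.05 0 0.0016 0.2; -0.2 0.05 0 0 0.2; -0.2 0.035 0 0 0.2; -0.16 0 0.05 0 0.2; -0.06 0 0.1 0 0.2; 0 0 0.15 0 0.2; 0 0 0 0 0.2; 0 0 0 0 0.2' 60
python3 -c "
from h import *
go(.511,-.106,.039,.1)"
```

```text
time: 63.2
ee_pos: [0.5112, -0.1063, 0.1241]
eef_rot: [0.705, 0.709, -0.001, -0.0]
ft_force: [1.0, -0.4, 0.5]
width: 0.0521
grip_force: 0.0
t 63.2 pos [ 0.5112 -0.1063  0.1241] th 0.27 | yaw 0.0018 then units x 0.0014 y -0.0011 z 0.4253 F [ 1.  -0.4  0.5] w 0.0521 g 0.0
```

```bash
python3 -m crank '0 0 0.1 0.0018 0.2; 0 0 0.15 0 0.2; 0 0 0.1 0 0.2; 0 0 0.05 0 0.2; 0 0 0.023 0 0.2; 0 0 0 0 -1; 0 0 0 0 -1; 0 0 0 0 -1; 0 0 0 0 -1; 0 0 0 0 -1' 60; python3 -m crank '0 0 0 0 -1; 0 0 0 0 -1; 0 0 0 0 -1; 0 0 -0.05 0 -1; 0 0 -0.1 0 -1; 0 0 -0.2 0 -1; 0 0 -0.1 0 -1; 0 0 0 0 -1'
python3 -c "
from h import *
go(.5175,-.285,.10,1.7)"
```

```text
time: 64.2
ee_pos: [0.5114, -0.1064, 0.0394]
eef_rot: [0.706, 0.708, 0.0, 0.0]
ft_force: [-2.4, 1.2, 0.4]
width: 0.0197
grip_force: 1.2
time: 65.0
ee_pos: [0.5131, -0.1068, 0.132]
eef_rot: [0.706, 0.708, 0.002, 0.002]
ft_force: [0.4, 0.4, -2.9]
width: 0.0139
grip_force: 60.0
t 65.0 pos [ 0.5131 -0.1068  0.132 ] th 0.14 | yaw -0.0173 then units x -0.8914 y -0.0046 z 0.1600 F [ 0.4  0.4 -2.9] w 0.0139 g 60.0
```

```bash
python3 -m crank '-0.1 0 0 -0.0173 -1; -0.2 0 0 0 -1; -0.2 0 0 0 -1; -0.2 0 0 0 -1; -0.12 0 0 0 -1; -0.06 0 0 0 -1; 0 0 0 0 -1; 0 0 0 0 -1'
python3 -c "
from h import *
go(.5175,-.285,.065,1.7)"
```

```text
time: 65.8
ee_pos: [0.5161, -0.281, 0.1284]
eef_rot: [0.696, 0.718, 0.0, -0.001]
ft_force: [-0.2, 0.5, -3.6]
width: 0.0136
grip_force: 60.0
t 65.8 pos [ 0.5161 -0.281   0.1284] th 1.75 | yaw 0.0006 then units x -0.0201 y 0.0065 z 0.3171 F [-0.2  0.5 -3.6] w 0.0136 g 60.0
```

```bash
python3 -m crank '-0.02 0.006 0.05 0 -1; 0 0 0.1 0 -1; 0 0 0.1 0 -1; 0 0 0.06 0 -1; 0 0 0 0 -1; 0 0 0 0 -1'
python3 -c "
from h import *
go(.5175,-.285,.043,1.7)"; python3 -m crank '0 0 0.025 0 -1; 0 0 0.025 0 -1; 0 0 0 0 -1'
python3 -c "
from h import *
go(.5175,-.285,.043,1.7)"
```

```text
time: 66.4
ee_pos: [0.5176, -0.2861, 0.0674]
eef_rot: [0.696, 0.718, 0.0, 0.0]
ft_force: [0.0, 0.0, -3.1]
width: 0.014
grip_force: 60.0
t 66.4 pos [ 0.5176 -0.2861  0.0674] th 1.74 | yaw 0.0005 then units x 0.0053 y -0.0003 z 0.1219 F [ 0.   0.  -3.1] w 0.0140 g 60.0
time: 66.7
ee_pos: [0.5179, -0.2862, 0.0571]
eef_rot: [0.696, 0.718, 0.0, 0.0]
ft_force: [1.8, 0.0, -2.4]
width: 0.0139
grip_force: 60.0
t 66.7 pos [ 0.5179 -0.2862  0.0571] th 1.73 | yaw 0.0003 then units x 0.0062 y -0.0020 z 0.0703 F [ 1.8  0.  -2.4] w 0.0139 g 60.0
```

```bash
python3 -m crank '0.005 -0.002 0.02 0 -1; 0 0 0.015 0 -1; 0 0 0 0 -1'; python3 -m crank '0 0 0.015 0 -1; 0 0 0.015 0 -1; 0 0 0 0 -1'
python3 -c "
from h import *
go(.5175,-.285,.043,1.7)"
```

```text
time: 67.0
ee_pos: [0.5173, -0.2858, 0.0504]
eef_rot: [0.697, 0.718, 0.0, 0.001]
ft_force: [2.5, -1.6, -1.8]
width: 0.0136
grip_force: 60.0
time: 67.3
ee_pos: [0.5174, -0.2848, 0.0437]
eef_rot: [0.696, 0.718, 0.0, 0.0]
ft_force: [4.5, -0.9, -3.0]
width: 0.0133
grip_force: 60.0
t 67.3 pos [ 0.5174 -0.2848  0.0437] th 1.75 | yaw 0.0005 then units x -0.0008 y 0.0006 z 0.0035 F [ 4.5 -0.9 -3. ] w 0.0133 g 60.0
```

```bash
python3 -m crank '0 0 0.01 0 -1; 0 0 0 0 -1'; python3 -m crank '0 0 0.01 0 -1; 0 0 0 0 -1'; python3 -m crank '0 0 0.01 0 -1; 0 0 0 0 -1'
```

```text
time: 67.5
ee_pos: [0.5176, -0.285, 0.0432]
eef_rot: [0.696, 0.718, 0.001, 0.0]
ft_force: [0.7, 3.3, 10.2]
width: 0.0138
grip_force: 60.0
time: 67.7
ee_pos: [0.5176, -0.2851, 0.0431]
eef_rot: [0.696, 0.718, 0.002, -0.0]
ft_force: [-8.0, 9.4, 35.3]
width: 0.0136
grip_force: 60.0
time: 67.9
ee_pos: [0.5177, -0.2851, 0.043]
eef_rot: [0.697, 0.718, 0.002, -0.001]
ft_force: [-17.4, 17.8, 60.1]
width: 0.0131
grip_force: 60.0
```

```bash
python3 -m crank '0 0 -0.012 0 -1; 0 0 -0.013 0 -1; 0 0 0 0 -1'; python3 -m crank '0 0 0 0 0.2; 0 0 0 0 0.2; 0 0 0 0 0.2; 0 0 0 0 0.2; 0 0 -0.1 0 0.2; 0 0 -0.2 0 0.2; 0 0 -0.2 0 0.2; 0.25 0 -0.1 0 0.2; 0.25 0 0 0 0.2; 0.25 0 0 0 0.2'; python3 -m crank '0.25 0 0 0 0.2; 0.25 0 0 0 0.2; 0.25 0 0 0 0.2; 0.1 0 0 0 0.2; 0 0 0 0 0.2'
python3 - <<'E'
from h import *
go(.5,0,.2)
t=shot("top");s=shot("scene")
for c,r,n in((t,(430,195,35,130),"top"),(s,(190,145,85,90),"scene")):
    m=cv2.morphologyEx(mask(c,"red",r),cv2.MORPH_CLOSE,np.ones((5,5)));print(n,cv2.minAreaRect(cv2.convexHull(np.vstack(pts(m,1)))))
cv2.imwrite("pics/end.png",np.hstack([cv2.resize(s["img"][130:350,180:500],(800,550),interpolation=cv2.INTER_CUBIC)]))
E
```

```text
time: 68.2
ee_pos: [0.5175, -0.2851, 0.0434]
eef_rot: [0.696, 0.718, 0.0, 0.0]
ft_force: [6.8, -0.1, -1.5]
width: 0.0137
grip_force: 60.0
time: 69.2
ee_pos: [0.5122, -0.138, 0.162]
eef_rot: [0.697, 0.717, 0.0, 0.0]
ft_force: [1.1, 0.6, -0.4]
width: 0.0523
grip_force: 0.0
time: 69.7
ee_pos: [0.507, 0.0347, 0.1615]
eef_rot: [0.694, 0.72, 0.0, -0.0]
ft_force: [-0.1, -0.5, -0.4]
width: 0.0523
grip_force: 0.0
t 69.7 pos [0.507  0.0347 0.1615] th 2.04 | yaw 0.0000 then units x -0.1720 y -0.0411 z -0.1927 F [-0.1 -0.5 -0.4] w 0.0523 g 0.0
top ((443.71697998046875, 261.4905700683594), (111.6336669921875, 14.16053581237793), 87.51044464111328)
scene ((232.20787048339844, 192.15921020507812), (12.786508560180664, 93.27225494384766), 37.45058059692383)
```

View pics/end.png

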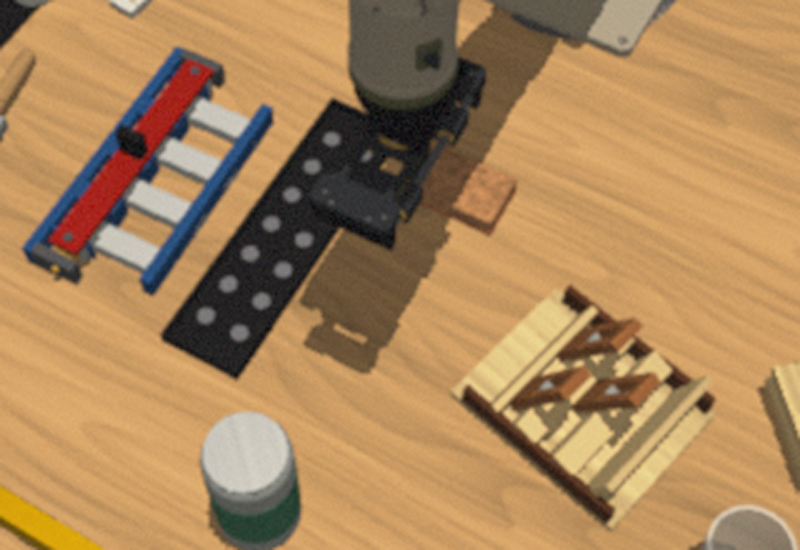

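The keeper is back at its original pixels (top centre (443.7,261.5), the same as at the start), and the mould is empty. Three blanks stand in the rack (view (550,385), (595,335), (615,390)), and the can and cup are upright. Handing in.

```bash
python3 -c "
from bench import workorder
print(workorder.close_job())"
```

```text
the job is handed in; nothing more can be done
None
```

The job is handed in: the keeper was parked in the tray, openers 1, 2 and 4 (3 was absent) stand in the rack and by camera measurement are fully down, the keeper is pressed back to its hard stop at its original position, and the can and cup are upright; no verdict came back.

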